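# Set the press program and slide the loaded pallet under the ram

### The arm

A 6-joint arm with a two-finger parallel gripper is mounted at the origin on the work surface. World frame = base frame: x ahead of the robot, y to its left, z up, the work surface at z = 0. Lengths are in m, angles in rad, forces in N, time in s.
With the tool pointing down it reaches from about 0.35 to 0.775 m from the base axis. Payload 5.5 kg.
Tool frame: the origin (TCP) lies at the very end of the fingers, on their centre line; the grasp point (between the pads) lies behind it (env.hold_point_z is the z of the grasp point in the tool frame, in m); z points along the fingers, y is the line along which they close (so a half turn about z gives the same grasp; the last joint's range is limited). The gripper opens to 85 mm and grips with 20 to 120 N. Pads are 22 mm wide; open, the fingers measure 114 mm over their backs; the gripper's body (76 mm by 85 mm) begins 54 mm behind the grasp point. The pads swing forward as they close: fully open they stand 13 mm farther back than shut.
Start: joints at [1.133, 0.313, 0.046, 1.304, 0, 1.431], TCP at [0.169, 0.55, 0.231] pointing down, gripper open.
Joint ranges: [-2.76, 2.76], [-0.86, 1.69], [-1.03, 1.26], [-2.2, 2.34], [-1.47, 1.5], [-3.14, 3.14]. Speed limits (rad/s): [2.57, 2.57, 3.14, 3.14, 3.14, 3.14].

### API

Orientations are given as a unit quaternion [w, x, y, z].
In Python, from workcell import env gives the robot as it stands.
- The arm moves only by the tool arm_command, never from a script. Its argument "rows" is a list of rows, each an object with "delta_pos": the shift along the tool's x, y, z scaled (see below), a list of three; "rot": the turn, a rotation vector about the tool's x, y, z scaled (see below), a list of three; "fingers": the closure, from 0 (fully open) to 1 (shut). A call has 1 to 20 rows; each row shifts and turns the commanded pose from where the row before left it, along the tool's axes as they then stand; what a row does not reach is not made up. The controller multiplies each number of a shift by 0.02 m and each number of a turn by 360 degrees. A row lasts 1/10 s, in which the tool goes at most 50 mm and 8.59 degrees, less where a joint would pass 70% of its speed; a pose out of reach is approached as far as the arm can. A call with a number of a shift or a turn outside -1 to 1 is refused whole. A call with a gripper value outside its range is refused whole. The fingers move at their own pace and stop on an object; "squeeze" is the grip in N (left out, the last holds). Time passes only in rows, so rows that do not move let the fingers close. It gives the time, the measured TCP pose, the force and the opening at its end, in the units of the state.
- env.get_state(): the state, without advancing time (a new reading comes with each control period).
- env.read_camera(name): name is "scene" or "top" or "wrist"; returns (picture, depth): 480x640x3 uint8, blue, green, red; 480x640 float32, m along the optical axis (not along the pixel's ray), 0 where there is no reading.
- env.get_calibration(name): a dict with "mtx" (3x3 intrinsics, pixels), "R" (3x3) and "t" (3): a world point X has camera coordinates R X + t. Camera axes: x right, y down, z forward; pixel columns grow to the right and rows downward; lengths in m; the calibration is good to about 2 mm. A picture is of the moment at which its call begins: read the wrist's pose just before it. get_calibration takes no time and is no camera call; for the wrist camera it gives the pose at the moment of the call.
- env.hand_in(): hands the job in, once; it reports no verdict.
The state is a dict: "clock": time; "joint_pos": joint angles; "qvel": joint speeds; "tau": joint torques, N m; "tcp_pos": TCP position; "orientation": TCP orientation; "wrist_force": force on the tool from outside, world axes, zero at the start; "ft_torque": the same for the moment, N m; "finger_gap": finger opening in m.
Only numpy, scipy, OpenCV 4.12 (cv2) and the standard library are available. Lean on these libraries where they do the work, as an engineer would, in place of code of your own. Each camera call takes 0.05 s, during which the arm holds its last target. There are 200 camera calls.

### The job

Get the bush press ready for its next part: first roll the thumbwheel on the control box by its edge until 4 stands in the middle of the little window. Then slide the blue-grey pallet that carries the housing along the bench, between the press's guide rails and under the ram, until it is fully home against the end stop, and let go; the housing must stay standing in its nest. Leave the other things on the bench where they are.

Things in the scene. Friction and masses are not known exactly. Their poses are not given: they have to be found in the camera images.
- wheel (a joint): knurled dark thumbwheel on the control box, 56 mm in diameter, 12 mm wide, level axle along the box's y. Value in rad: digit k is centred in the window at k x 0.628 (4 at 2.513); stops at -0.2 and 5.85. Dragging its top towards the box's -x (towards the robot) makes the number grow, 28 mm of rim per rad. Light friction (about 1 N at the rim), no clicks, stays where left.
- wheel_top (a point): topmost point of the thumbwheel's rim, mid-width, 103 mm above the bench and 13 mm above the box's lid; fixed in the box, with its axes: z up, x along the rim's travel (away from the robot at yaw 0). The number drum (black, white digits 9.5 mm tall, upright seen from the robot) lies beside the wheel, its window 15 mm towards +y, 6 mm or more below the rim's top.
- console: the fixed light-grey control box, 126 (x) x 186 (y) x 90 mm, origin at the middle of its underside; on its lid the thumbwheel (45 mm towards -y from the middle), a red emergency-stop mushroom on a yellow ring (50 mm towards +y, 30 mm high), a white and a green button.
- press: the fixed press, origin on the bench under the ram; pallets travel to its +y. Two guide rails along y, 85 mm apart inside, from y = -105 to +45 mm; lips 8 mm wide overhang the pallet's edges (underside 15, top 20 mm up), so pallets enter at the -y end. End stop face at y = +43 mm. Column at x = 105 to 155 mm; the arm overhangs from it, punch 72 mm and cylinder top 250 mm above the bench.
- press_mouth (a point): middle of the rails' entry on the bench, 105 mm from the ram towards the press's -y, with the press's axes; flared lead-ins widen from 85 mm here to 109 mm 33 mm further out.
- press_gap (a point): middle of the guard's gap, on the bench, 46 mm from the ram towards the press's -y: clear guard panel across the lane, lower edge (yellow) 73 mm and top 178 mm above the bench, posts at x = -66 and +92 mm; another clear panel along the robot's side at x = -66 mm.
- pallet: the loaded blue-grey pallet, loose on the bench, 80 (x) x 190 (y) x 12 mm, about 0.45 kg, origin mid-underside; its +y end goes in first. Nest plate (60 x 64 mm, 7 mm high, 42 mm hole) centred 52 mm towards +y, orange upright handle 83 mm towards -y. Fully home its origin lies at x = 0, y = -52 mm in the press frame, same yaw.
- pallet_nest (a point): middle of the pallet's nest, on the plate's upper face (12 mm up); with the pallet's axes. Fully home it is under the ram.
- pallet_grip (a point): grip point in the pallet's orange handle, 55 mm above the pallet's underside; the handle is 14 mm thick (pallet x) and 24 mm long (pallet y), top at 76 mm; a dark foot block 30 mm wide, 20 mm high stands under it.
- housing: turned steel housing with a brass bush standing in its top, 40 mm in diameter, 46 mm tall, 0.15 kg, loose in the pallet's nest with 1 mm play; origin at the middle of its underside.
- spare_pallet: bystander: an empty pallet of the same kind, no housing, loose at the back right; origin at the middle of its underside
- done_housing: bystander: a bare steel housing, 40 mm in diameter, 38 mm tall, standing on the bench
- test_block: bystander: red stepped plastic block, 36 x 36 x 36 mm
- screwdriver: bystander: screwdriver lying near the robot
- wrench: bystander: wrench lying at the back left
- oil: bystander: brown oil bottle, 52 mm in diameter, 130 mm tall, at the back right
- meter: bystander: yellow multimeter, 85 x 165 x 36 mm, lying near the robot on the right
There are look-alikes about, which are no part of the job. Leave any orange look-alike of the housing alone.

How it is judged:
On the way, in this order (a step that is already met when the one before it is completed fails the run):
1. the thumbwheel shows 4 in the middle of its window (within 0.17 rad) and the fingers are off it (value of joint wheel between 2.343 and 2.683 rad and contact force between the fingers and console below 0.1 N), for 0.2 s.
2. the loaded pallet's front end is between the guide rails, under their lips (y of pallet in the frame of press above -0.185 m and x of pallet_nest in the frame of press between -0.006 and 0.006 m and height (world z) of pallet below 0.006 m), for 0.1 s.
At the end, for the whole second after the job is handed in: The thumbwheel shows 4 (within 0.17 rad of centred); the pallet lies flat between the rails, within 4 mm of the end stop and 5 mm of the ram's centre sideways, released and at rest; the housing stands upright in the pallet's nest under the ram (value of joint wheel between 2.343 and 2.683 rad and y of pallet_nest in the frame of press between -0.004 and 0.004 m and x of pallet_nest in the frame of press between -0.005 and 0.005 m and angle between the y axis of pallet and the y axis of press, either way round below 0.05 rad and height (world z) of pallet below 0.004 m and horizontal distance between housing and pallet_nest below 0.006 m and angle between housing's own z axis and vertical below 0.1 rad and height (world z) of housing below 0.017 m and linear speed of each of pallet, housing below 0.01 m/s); the robot touches nothing.
It fails at once if the housing topples or leaves its nest (angle between housing's own z axis and vertical above 0.35 rad or horizontal distance between housing and pallet_nest above 0.012 m).
It fails at once if a bystander is moved by more than 20 mm (distance of any of spare_pallet, done_housing, test_block, screwdriver, wrench, oil, meter from where it was at the start of the episode above 0.02 m).
It also fails if it takes over 72 s, if anything falls off the work surface, if the arm or the gripper's body presses on something with over 40 N, if the wrist force passes 120 N, or if a joint passes its speed limit or range.

## Working session

There is one attempt and no reset: what is moved stays moved. The work goes in short steps, Python scripts to look and compute and a tool call to move; the robot and the scene stay as the last step left them, time stands still between calls to the robot, and variables do not carry over. Pictures are saved under pics/ and viewed, on a budget of 10 in all, crops included, one or two more only if the job needs it, and the job is handed in when it is done.

Besides the shell and the picture viewer there is one more tool, called after "Call:" by a JSON object that holds its "api" and its "payload". arm_command: Moves the arm, as the interface text tells. Shifts and turns lie within -1 to 1; 1 stands for 0.02 m of shift or 360 degrees of turn. Its arguments: {"type":"object","properties":{"rows":{"type":"array","items":{"type":"object","properties":{"delta_pos":{"type":"array","items":{"type":"number","minimum":-1,"maximum":1}},"rot":{"type":"array","items":{"type":"number","minimum":-1,"maximum":1}},"fingers":{"type":"number"}}}},"squeeze":{"type":"number"}},"required":["rows"]}

```bash
mkdir -p pics; ls
python3 - <<'E'
from workcell import env
import cv2,numpy as np
s=env.get_state();print(s, env.hold_point_z)
for n in("scene","top"):
    p,d=env.read_camera(n);c=env.get_calibration(n)
    np.savez(f"{n}0.npz",p=p,d=d,**c);cv2.imwrite(f"pics/{n}0.png",p)
    print(n,c, -c["R"].T@c["t"])
E
```

```text
pics
{'clock': 0.0, 'joint_pos': array([ 1.13339586e+00,  3.13966084e-01,  4.49966786e-02,  1.30357429e+00,
       -6.36649564e-06,  1.43121291e+00]), 'qvel': array([-0.00084786,  0.00098233,  0.00070111,  0.00076591, -0.00027738,
        0.00117469]), 'tau': array([-5.69883468e-04, -4.80635798e+01,  2.98528504e+01,  1.96179491e-02,
       -7.44687281e-05,  7.94553671e-06]), 'tcp_pos': array([0.16851636, 0.5492381 , 0.23043561]), 'orientation': array([-2.45517249e-04,  1.48358762e-01,  9.88933220e-01, -8.38483446e-04]), 'wrist_force': array([ 0.0704493 , -0.02417199,  0.30527555]), 'ft_torque': array([ 0.00601749,  0.04345888, -0.06258497]), 'finger_gap': 0.08551905744193222} -0.0187
scene {'mtx': array([[585.74332644,   0.        , 325.01368275],
       [  0.        , 585.74332644, 242.14272646],
       [  0.        ,   0.        ,   1.        ]]), 'R': array([[ 0.5563394 ,  0.83074653,  0.01861938],
       [ 0.54097091, -0.34509043, -0.76698309],
       [-0.63074317,  0.43677546, -0.64139711]]), 't': array([-0.22673675, -0.21774743,  1.65076729])} [ 1.2851478  -0.60779643  0.89601047]
top {'mtx': array([[624.97697337,   0.        , 315.24379339],
       [  0.        , 624.97697337, 231.507034  ],
       [  0.        ,   0.        ,   1.        ]]), 'R': array([[-0.0110739 , -0.99981917, -0.01545941],
       [-0.98023138,  0.01390865, -0.19736512],
       [ 0.19754445,  0.01296819, -0.98020815]]), 't': array([-0.0376592 ,  0.52048715,  1.54635179])} [ 0.2043076  -0.06494505  1.61789045]
```

View pics/top0.png

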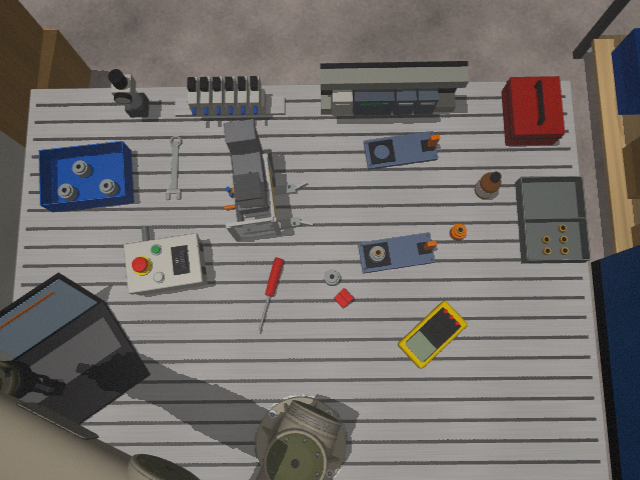

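View pics/scene0.png

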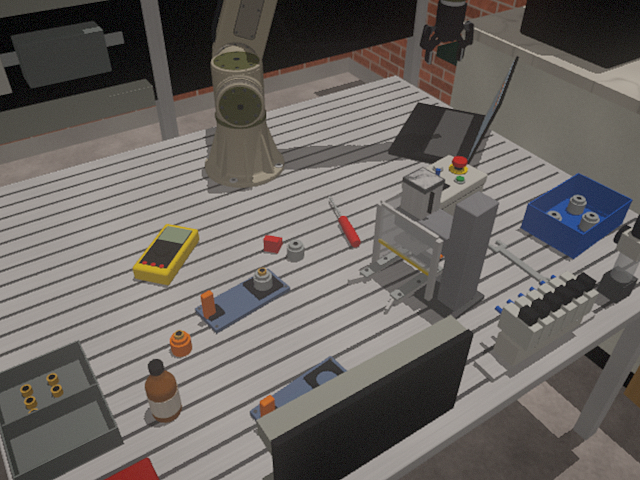

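Top view: the loaded pallet with its housing is at (397,252), with the handle at (430,244). The empty spare is at (400,150), and the orange look-alike at (459,231). The press is at about (255,190), and the console at (165,262) with its wheel panel at (181,260). Next I'll measure these.

```bash
cat > h.py <<'E'
import numpy as np,cv2
def load(n):
    f=np.load(n);return f["p"],f["d"],f["mtx"],f["R"],f["t"]
def cloud(d,K,R,t):
    v,u=np.mgrid[:d.shape[0],:d.shape[1]]
    P=np.stack([(u-K[0,2])/K[0,0]*d,(v-K[1,2])/K[1,1]*d,d],-1)
    W=(P-t)@R; W[d<=0]=np.nan
    return W
def proj(X,K,R,t):
    c=np.atleast_2d(X)@R.T+t; return (c[:,:2]/c[:,2:])@np.diag([K[0,0],K[1,1]])+K[:2,2]
def rect(W):
    r=cv2.minAreaRect(np.float32(W[:,:2]*1000));return r
E
python3 - <<'E'
from h import *
p,d,K,R,t=load("top0.npz");W=cloud(d,K,R,t)
z=W[...,2]
print("bench z",np.nanmedian(z[300:400,220:380]),np.nanstd(z[340:380,150:250]))
hsv=cv2.cvtColor(p,cv2.COLOR_BGR2HSV)
for (u,v) in [(410,260),(377,253),(430,244),(400,150),(459,231),(181,260),(141,264),(150,280),(195,275),(160,245),(240,130),(250,200)]:
    print((u,v),hsv[v,u],W[v,u].round(4))
def box(u0,u1,v0,v1,zl,zh,m=None):
    s=np.zeros(z.shape,bool);s[v0:v1,u0:u1]=1
    s&=(z>zl)&(z<zh)
    if m is not None:s&=m
    return W[s]
blue=(hsv[...,0]>100)&(hsv[...,0]<125)&(hsv[...,1]>60)
print("pallet",rect(box(345,450,225,285,.006,.018)),rect(box(345,450,225,285,-.005,.03,blue)))
print("console",rect(box(110,215,225,300,.08,.096)))
print("rails",rect(box(215,330,170,250,.010,.026)))
print("column", rect(box(215,300,110,220,.2,.27)))
# ortho maps
fs=[]
o=np.zeros((600,800,3),np.uint8)
for n in ("top0.npz",):
    p,d,K,R,t=load(n)
    # x 0.25..0.65 ; y .40..-.13 at z=.012 plane
    yy,xx=np.meshgrid(np.linspace(.42,-.22,800),np.linspace(.72,.24,600))
    uv=proj(np.stack([xx,yy,0*xx+.017],-1).reshape(-1,3),K,R,t).reshape(600,800,2).astype(np.float32)
    o=cv2.remap(p,uv[...,0],uv[...,1],cv2.INTER_CUBIC)
cv2.imwrite("pics/ortho.png",o)
E
```

```text
bench z 0.0014691885724599433 0.0036956531248387393
(410, 260) [110  69 119] [ 0.4497 -0.2889  0.0085]
(377, 253) [30  5 51] [ 0.4607 -0.1994  0.0607]
(430, 244) [ 13 215 202] [ 0.478  -0.33    0.0823]
(400, 150) [109  70 113] [ 0.748  -0.2738  0.0123]
(459, 231) [ 16 116  90] [ 0.5171 -0.4116  0.0467]
(181, 260) [ 0  8 64] [0.4423 0.2851 0.1067]
(141, 264) [  1 187 187] [0.4317 0.3794 0.1196]
(150, 280) [ 28  17 177] [0.3961 0.3642 0.0895]
(195, 275) [ 17  20 182] [0.4072 0.2534 0.0886]
(160, 245) [ 34  15 134] [0.483  0.342  0.0925]
(240, 130) [138  11 113] [0.7161 0.1224 0.2653]
(250, 200) [30  3 79] [0.5589 0.1018 0.2335]
pallet ((465.57330322265625, -255.61062622070312), (270.7554016113281, 156.08460998535156), 89.2631607055664) ((470.0054931640625, -252.7579345703125), (79.70829772949219, 188.0361785888672), 7.928426742553711)
console ((439.1248779296875, 332.8627624511719), (127.49172973632812, 191.41856384277344), 8.276993751525879)
rails ((591.047607421875, 69.07361602783203), (211.97967529296875, 300.9143981933594), 0.6347691416740417)
column ((648.5468139648438, 121.19342041015625), (188.0142822265625, 78.01238250732422), 5.3185014724731445)
```

View pics/ortho.png

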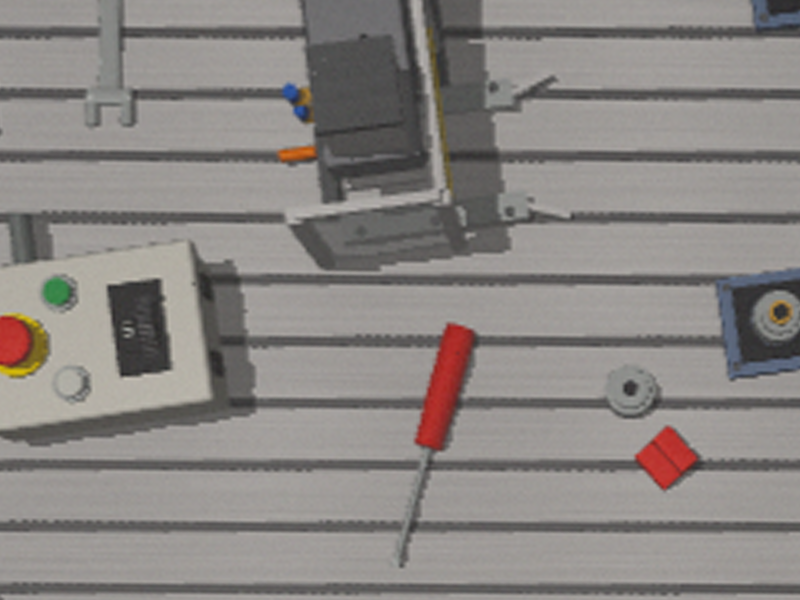

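```bash
cat >> h.py <<'E'
from scipy.spatial.transform import Rotation as Ro
def tool(s):
    q=s["orientation"];return Ro.from_quat([q[1],q[2],q[3],q[0]]).as_matrix()
def go(s,pos=None,xang=None):
    """turn (deg about tool z) then shift in tool axes after the turn"""
    T=tool(s); a=np.degrees(np.arctan2(T[1,0],T[0,0]))
    da=0 if xang is None else (xang-a+180)%360-180
    r=np.radians(a+da);T2=np.array([[np.cos(r),np.sin(r),0],[np.sin(r),-np.cos(r),0],[0,0,-1]]) 
    print("tool x ang",a.round(2),"tilt",np.degrees(np.arccos(-T[2,2])).round(2),"turn tool z /360:",round(-da/360,4))
    if pos is not None: print("shift mm tool:",((np.array(pos)-s["tcp_pos"])@T2*1000).round(1),"units",((np.array(pos)-s["tcp_pos"])@T2/.02).round(2))
E
python3 - <<'E'
from h import *
from workcell import env
s=env.get_state();c=env.get_calibration("wrist");T=tool(s)
print(c["mtx"]);C=-c["R"].T@c["t"];print("cam in tool",T.T@(C-s["tcp_pos"]),"axes in tool\n",(c["R"]@T).round(3))
go(s,[.425,.292,.20],188)
E
```

```text
[[385.38162915   0.         323.04047398]
 [  0.         385.38162915 240.47761901]
 [  0.           0.           1.        ]]
cam in tool [ 8.51030482e-02 -9.46543986e-05 -1.41823657e-01] axes in tool
 [[-0.     1.    -0.   ]
 [-0.944 -0.    -0.329]
 [-0.329 -0.     0.944]]
tool x ang 162.94 tilt 0.09 turn tool z /360: -0.0696
shift mm tool: [-218.2 -290.5   30.5] units [-10.91 -14.52   1.53]
```

Call:
{"api": "arm_command", "payload": {"rows": [{"rot": [0,0,-0.0232],"fingers": 1},{"rot": [0,0,-0.0232],"fingers": 1},{"rot": [0,0,-0.0232],"fingers": 1},{"delta_pos": [-0.73,-0.97,0.1],"fingers": 1},{"delta_pos": [-0.73,-0.97,0.1],"fingers": 1},{"delta_pos": [-0.73,-0.97,0.1],"fingers": 1},{"delta_pos": [-0.73,-0.97,0.1],"fingers": 1},{"delta_pos": [-0.73,-0.97,0.1],"fingers": 1},{"delta_pos": [-0.73,-0.97,0.1],"fingers": 1},{"delta_pos": [-0.73,-0.97,0.1],"fingers": 1},{"delta_pos": [-0.73,-0.97,0.1],"fingers": 1},{"delta_pos": [-0.73,-0.97,0.1],"fingers": 1},{"delta_pos": [-0.73,-0.97,0.1],"fingers": 1},{"delta_pos": [-0.73,-0.97,0.1],"fingers": 1},{"delta_pos": [-0.73,-0.97,0.1],"fingers": 1},{"delta_pos": [-0.73,-0.97,0.1],"fingers": 1},{"delta_pos": [-0.73,-0.97,0.1],"fingers": 1},{"delta_pos": [-0.73,-0.97,0.1],"fingers": 1}], "squeeze": 30}}

```text
schema error: expected keys delta_pos, rot, fingers
```

Call:
{"api": "arm_command", "payload": {"rows": [{"fingers": 1},{"fingers": 1}]}}

```text
schema error: expected keys delta_pos, rot, fingers
```

```bash
cat >> h.py <<'E'
def shot(name):
    from workcell import env
    s=env.get_state();c=env.get_calibration("wrist");p,d=env.read_camera("wrist")
    np.savez(name+".npz",p=p,d=d,**c);return s,p,d,c["mtx"],c["R"],c["t"]
E
python3 - <<'E'
from h import *
s,p,d,K,R,t=shot("w1");print(s["clock"],s["tcp_pos"],s["finger_gap"]);go(s,[.445,.288,.12],188)
uv=proj([[.445,.288,.103]],K,R,t)[0];print(uv)
u,v=uv.astype(int);c=p[max(0,v-150):v+150,max(0,u-200):u+200]
print("crop origin",max(0,u-200),max(0,v-150),c.shape)
cv2.imwrite("pics/w1.png",cv2.resize(c[::-1,::-1],None,fx=2,fy=2,interpolation=cv2.INTER_CUBIC))
E
```

```text
0.1 [0.16852366 0.54929846 0.23051147] 0.08527539048111271
tool x ang 162.94 tilt 0.09 turn tool z /360: -0.0696
shift mm tool: [-237.4 -297.2  110.5] units [-11.87 -14.86   5.53]
[158.6572558  547.11662123]
crop origin 0 397 (83, 358, 3)
```

View pics/w1.png

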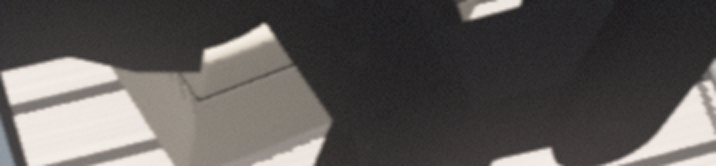

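All three keys are required in every row, so nothing moved (that picture is wasted). I'm resending with full rows.

Call:
{"api": "arm_command", "payload": {"rows": [{"delta_pos": [0,0,0],"rot": [0,0,-0.0232],"fingers": 1},{"delta_pos": [0,0,0],"rot": [0,0,-0.0232],"fingers": 1},{"delta_pos": [0,0,0],"rot": [0,0,-0.0232],"fingers": 1},{"delta_pos": [-0.73,-0.97,0.1],"rot": [0,0,0],"fingers": 1},{"delta_pos": [-0.73,-0.97,0.1],"rot": [0,0,0],"fingers": 1},{"delta_pos": [-0.73,-0.97,0.1],"rot": [0,0,0],"fingers": 1},{"delta_pos": [-0.73,-0.97,0.1],"rot": [0,0,0],"fingers": 1},{"delta_pos": [-0.73,-0.97,0.1],"rot": [0,0,0],"fingers": 1},{"delta_pos": [-0.73,-0.97,0.1],"rot": [0,0,0],"fingers": 1},{"delta_pos": [-0.73,-0.97,0.1],"rot": [0,0,0],"fingers": 1},{"delta_pos": [-0.73,-0.97,0.1],"rot": [0,0,0],"fingers": 1},{"delta_pos": [-0.73,-0.97,0.1],"rot": [0,0,0],"fingers": 1},{"delta_pos": [-0.73,-0.97,0.1],"rot": [0,0,0],"fingers": 1},{"delta_pos": [-0.73,-0.97,0.1],"rot": [0,0,0],"fingers": 1},{"delta_pos": [-0.73,-0.97,0.1],"rot": [0,0,0],"fingers": 1},{"delta_pos": [-0.73,-0.97,0.1],"rot": [0,0,0],"fingers": 1},{"delta_pos": [-0.73,-0.97,0.1],"rot": [0,0,0],"fingers": 1},{"delta_pos": [-0.73,-0.97,0.1],"rot": [0,0,0],"fingers": 1},{"delta_pos": [0,0,0],"rot": [0,0,0],"fingers": 1},{"delta_pos": [0,0,0],"rot": [0,0,0],"fingers": 1}], "squeeze": 30}}

```text
clock: 2.15
tcp_pos: [0.426, 0.2916, 0.201]
orientation: [-0.001, -0.069, 0.998, 0.0]
wrist_force: [0.4, 1.8, 0.3]
finger_gap: 0.0001
```

Run:
```python
from h import *
s,p,d,K,R,t=shot("w1");print(s["clock"],s["tcp_pos"],s["finger_gap"]);go(s,[.445,.288,.12],188)
uv=proj([[.445,.288,.103]],K,R,t)[0];print(uv)
u,v=uv.astype(int);c=p[max(0,v-150):v+150,max(0,u-200):u+200]
print("crop origin",max(0,u-200),max(0,v-150),c.shape)
cv2.imwrite("pics/w1b.png",cv2.resize(c[::-1,::-1],None,fx=2,fy=2,interpolation=cv2.INTER_CUBIC))
```

```text
2.15 [0.42595741 0.29164653 0.20097581] 6.058145428822424e-05
tool x ang -172.08 tilt 0.06 turn tool z /360: -0.0002
shift mm tool: [-18.3  -6.3  81. ] units [-0.92 -0.31  4.05]
[313.7263933  268.62813349]
crop origin 113 118 (300, 400, 3)
```

View pics/w1b.png

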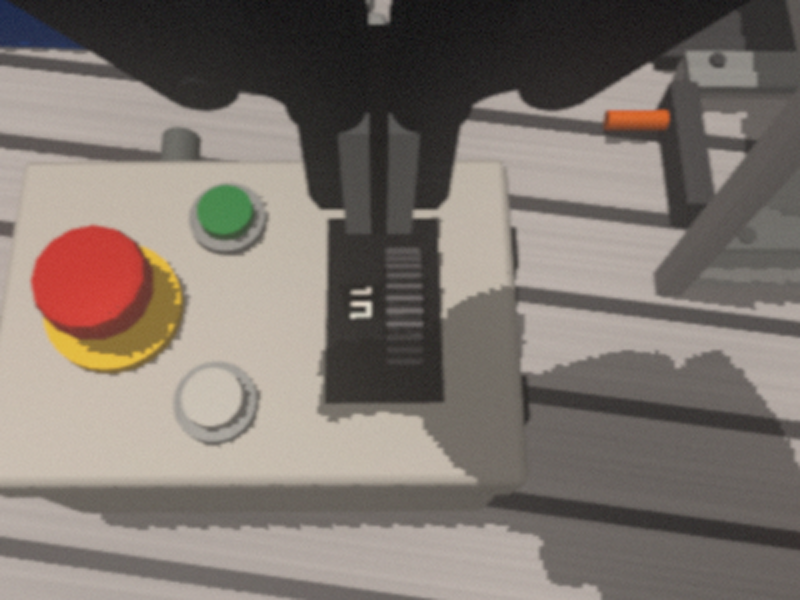

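Run:
```python
from h import *
p,d,K,R,t=load("w1.npz")
c=p[118:418,113:513][::-1,::-1]
c=c[105:205,160:225]
cv2.imwrite("pics/w1c.png",cv2.convertScaleAbs(cv2.resize(c,None,fx=6,fy=6,interpolation=cv2.INTER_CUBIC),alpha=1.3))
```

```text
(no output)
```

View pics/w1c.png

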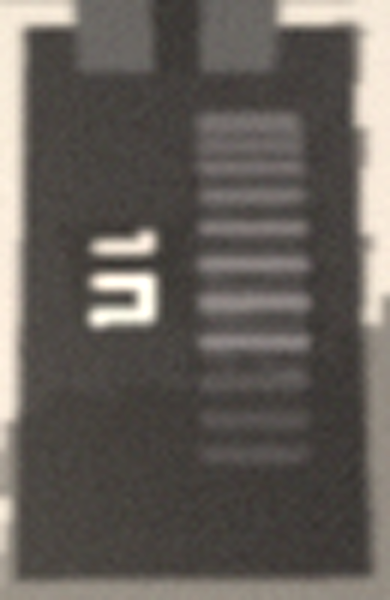

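The window sits between digits. Its lower half shows the top half of a "2", and its upper edge the foot of a "3". So the value is about 1.46 rad and it needs about +1.05 rad, which is about 29 mm of drag. Next I go above the wheel.

Run:
```python
from h import *
from workcell import env
go(env.get_state(),[.451,.286,.107],188)
```

```text
tool x ang -172.02 tilt 0.05 turn tool z /360: -0.0001
shift mm tool: [-24.3  -9.5  94.1] units [-1.22 -0.48  4.7 ]
```

Call:
{"api": "arm_command", "payload": {"rows": [{"delta_pos": [-0.4,-0.16,0.9],"rot": [0,0,0],"fingers": 1},{"delta_pos": [-0.4,-0.16,0.9],"rot": [0,0,0],"fingers": 1},{"delta_pos": [-0.42,-0.16,0.9],"rot": [0,0,0],"fingers": 1},{"delta_pos": [0,0,0.9],"rot": [0,0,0],"fingers": 1},{"delta_pos": [0,0,0.6],"rot": [0,0,0],"fingers": 1},{"delta_pos": [0,0,0.5],"rot": [0,0,0],"fingers": 1},{"delta_pos": [0,0,0],"rot": [0,0,0],"fingers": 1},{"delta_pos": [0,0,0],"rot": [0,0,0],"fingers": 1}]}}

```text
clock: 3.0
tcp_pos: [0.4515, 0.2862, 0.1077]
orientation: [0.0, -0.07, 0.998, 0.0]
wrist_force: [0.2, -0.1, 0.7]
finger_gap: -0.0001
```

Call:
{"api": "arm_command", "payload": {"rows": [{"delta_pos": [0,0,0.1],"rot": [0,0,0],"fingers": 1},{"delta_pos": [0,0,0],"rot": [0,0,0],"fingers": 1}]}}

```text
clock: 3.2
tcp_pos: [0.452, 0.2861, 0.1059]
orientation: [0.001, -0.07, 0.998, 0.0]
wrist_force: [-0.4, 0.4, 0.3]
finger_gap: 0.0001
```

Call:
{"api": "arm_command", "payload": {"rows": [{"delta_pos": [0,0,0.05],"rot": [0,0,0],"fingers": 1},{"delta_pos": [0,0,0],"rot": [0,0,0],"fingers": 1}]}}

```text
clock: 3.4
tcp_pos: [0.4517, 0.2859, 0.1045]
orientation: [0.0, -0.07, 0.998, 0.0]
wrist_force: [0.1, 1.0, -0.0]
finger_gap: 0.0001
```

Call:
{"api": "arm_command", "payload": {"rows": [{"delta_pos": [0,0,0.05],"rot": [0,0,0],"fingers": 1},{"delta_pos": [0,0,0],"rot": [0,0,0],"fingers": 1}]}}

```text
clock: 3.6
tcp_pos: [0.4515, 0.2858, 0.1032]
orientation: [-0.0, -0.07, 0.998, -0.0]
wrist_force: [-1.1, -0.5, 0.5]
finger_gap: -0.0
```

Call:
{"api": "arm_command", "payload": {"rows": [{"delta_pos": [0,0,0.05],"rot": [0,0,0],"fingers": 1},{"delta_pos": [0,0,0],"rot": [0,0,0],"fingers": 1}]}}

```text
clock: 3.8
tcp_pos: [0.452, 0.2859, 0.103]
orientation: [0.001, -0.07, 0.998, 0.0]
wrist_force: [-0.6, -0.1, 4.4]
finger_gap: -0.0001
```

Call:
{"api": "arm_command", "payload": {"rows": [{"delta_pos": [0.1,0,0.01],"rot": [0,0,0],"fingers": 1},{"delta_pos": [0.1,0,0],"rot": [0,0,0],"fingers": 1},{"delta_pos": [0.1,0,0],"rot": [0,0,0],"fingers": 1},{"delta_pos": [0.1,0,0],"rot": [0,0,0],"fingers": 1},{"delta_pos": [0.1,0,0],"rot": [0,0,0],"fingers": 1},{"delta_pos": [0.1,0,0],"rot": [0,0,0],"fingers": 1},{"delta_pos": [0.1,0,0],"rot": [0,0,0],"fingers": 1},{"delta_pos": [0.1,0,0],"rot": [0,0,0],"fingers": 1},{"delta_pos": [0,0,0],"rot": [0,0,0],"fingers": 1}]}}

```text
clock: 4.7
tcp_pos: [0.4355, 0.2836, 0.1024]
orientation: [0.0, -0.07, 0.998, 0.0]
wrist_force: [-0.9, -1.0, 7.1]
finger_gap: 0.0003
```

Call:
{"api": "arm_command", "payload": {"rows": [{"delta_pos": [0,0,-0.4],"rot": [0,0,0],"fingers": 1},{"delta_pos": [-0.35,0,0],"rot": [0,0,0],"fingers": 1},{"delta_pos": [-0.35,0,0],"rot": [0,0,0],"fingers": 1},{"delta_pos": [0,0,0.3],"rot": [0,0,0],"fingers": 1},{"delta_pos": [0,0,0.1],"rot": [0,0,0],"fingers": 1},{"delta_pos": [0,0,0],"rot": [0,0,0],"fingers": 1},{"delta_pos": [0,0,0],"rot": [0,0,0],"fingers": 1}]}}

```text
clock: 5.4
tcp_pos: [0.4509, 0.286, 0.1029]
orientation: [0.001, -0.07, 0.998, 0.0]
wrist_force: [1.8, -0.1, 7.3]
finger_gap: -0.0003
```

Call:
{"api": "arm_command", "payload": {"rows": [{"delta_pos": [0.1,0,0],"rot": [0,0,0],"fingers": 1},{"delta_pos": [0.1,0,0],"rot": [0,0,0],"fingers": 1},{"delta_pos": [0.1,0,0],"rot": [0,0,0],"fingers": 1},{"delta_pos": [0.1,0,0],"rot": [0,0,0],"fingers": 1},{"delta_pos": [0.1,0,0],"rot": [0,0,0],"fingers": 1},{"delta_pos": [0.1,0,0],"rot": [0,0,0],"fingers": 1},{"delta_pos": [0.05,0,0],"rot": [0,0,0],"fingers": 1},{"delta_pos": [0,0,0],"rot": [0,0,0],"fingers": 1}]}}

```text
clock: 6.2
tcp_pos: [0.4374, 0.284, 0.1026]
orientation: [0.001, -0.07, 0.998, 0.0]
wrist_force: [-0.2, -0.1, 6.8]
finger_gap: 0.0001
```

Call:
{"api": "arm_command", "payload": {"rows": [{"delta_pos": [0,0,-0.5],"rot": [0,0,0],"fingers": 1},{"delta_pos": [0,0,-0.9],"rot": [0,0,0],"fingers": 1},{"delta_pos": [0,0,-1],"rot": [0,0,0],"fingers": 1},{"delta_pos": [0,0,-1],"rot": [0,0,0],"fingers": 1},{"delta_pos": [0,0,-1],"rot": [0,0,0],"fingers": 1},{"delta_pos": [0,0,0],"rot": [0,0,0],"fingers": 1},{"delta_pos": [0,0,0],"rot": [0,0,0],"fingers": 1}]}}

```text
clock: 6.9
tcp_pos: [0.4367, 0.2838, 0.1899]
orientation: [0.0, -0.07, 0.998, 0.0]
wrist_force: [0.4, -0.2, 0.0]
finger_gap: -0.0001
```

Run:
```python
from h import *
s,p,d,K,R,t=shot("w2");print(s["clock"],s["tcp_pos"])
uv=proj([[.443,.285,.103],[.445,.300,.097]],K,R,t);print(uv)
u,v=uv.mean(0).astype(int);c=p[v-55:v+55,u-55:u+55][::-1,::-1]
cv2.imwrite("pics/w2.png",cv2.convertScaleAbs(cv2.resize(c,None,fx=5,fy=5,interpolation=cv2.INTER_CUBIC),alpha=1.3))
```

```text
6.9 [0.43666561 0.28383609 0.18993224]
[[323.41633771 258.15497929]
 [345.59118148 260.50117505]]
```

View pics/w2.png

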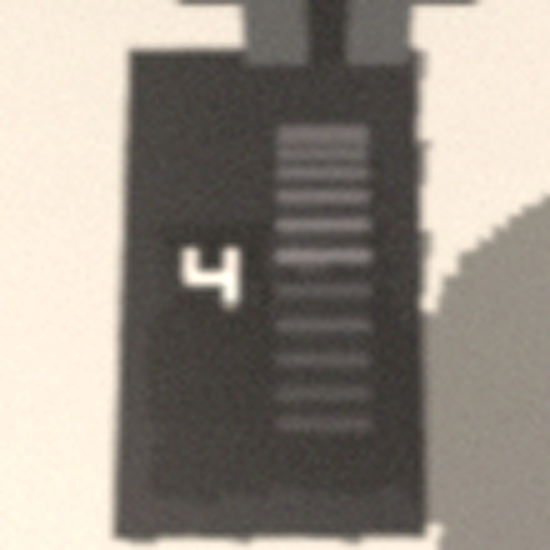

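A whole 4 is in the window at about (211,277) in the crop. I'll check numerically that it is centred on the axle.

Run:
```python
from h import *
from scipy.optimize import brentq
p,d,K,R,t=load("w2.npz");u0,v0=334,259
C=-R.T@t; ex=np.array([np.cos(.1396),np.sin(.1396),0])
def ray(a,b):
    u=u0+55-1-(a-2)/5; v=v0+55-1-(b-2)/5
    r=R.T@np.linalg.inv(K)@[u,v,1]; return r/np.linalg.norm(r)
def onz(a,b,z):
    r=ray(a,b);return C+r*(z-C[2])/r[2]
for z,a,b1,b2 in [(.09,322,122,433),(.09,271,50,537),(.091,271,50,537)]:
    print([ (onz(a,b,z)@ex).round(4) for b in (b1,b2)], "mid",sum(onz(a,b,z)@ex for b in(b1,b2))/2)
for mid in (.4765,.4785,.4805):
  print("axle u=",mid,end=" ")
  for b in (244,277,309):
    r=ray(211,b)
    f=lambda l:np.hypot((C+l*r)@ex-mid,(C+l*r)[2]-.075)-.022
    l=brentq(f,.1,(.075-C[2])/r[2]); P=C+l*r
    print(round(np.arctan2(mid-P@ex,P[2]-.075),3),end=" ")
  print()
```

```text
[np.float64(0.5066), np.float64(0.4614)] mid 0.48401108907269047
[np.float64(0.5178), np.float64(0.4474)] mid 0.4826225643513348
[np.float64(0.5173), np.float64(0.4472)] mid 0.4822261023523855
axle u= 0.4765 -0.461 -0.198 0.015 
axle u= 0.4785 -0.341 -0.1 0.104 
axle u= 0.4805 -0.233 -0.007 0.191
```

Run:
```python
from h import *
for f,(cu,cv) in (("w1.npz",(334,269)),("w2.npz",(334,259))):
    p,d,K,R,t=load(f); C=-R.T@t; W=cloud(d,K,R,t); ex=np.array([np.cos(.1396),np.sin(.1396),0]);ey=np.array([-ex[1],ex[0],0])
    X=W@ex;Y=W@ey; 
    s=np.zeros(X.shape,bool);s[cv-45:cv+45,cu-60:cu+60]=1
    y0=np.array([.443,.285,0])@ey
    w=s&(np.abs(Y-y0)<.004)&(np.abs(X-.4825)<.017)
    from scipy.optimize import least_squares
    r=least_squares(lambda q:np.hypot(X[w]-q[0],W[w][:,2]-q[1])-.028,[.4825,.075],loss="soft_l1",f_scale=.002)
    print(f,w.sum(),"axle",r.x,"rms",np.sqrt(np.mean(r.fun**2)))
    # brightness along console x at z=.092 on strips beside the digit
    g=cv2.cvtColor(p,cv2.COLOR_BGR2GRAY).astype(np.float32)
    xs=np.arange(.444,.524,.001)
    for lo,hi in ((.009,.0105),(.0195,.021)):
        A=[]
        for dy in np.linspace(lo,hi,4):
            P=xs[:,None]*ex+(y0+dy)*ey+[0,0,.091]
            uv=proj(P,K,R,t).astype(np.float32)
            A.append(cv2.remap(g,uv[:,0],uv[:,1],cv2.INTER_LINEAR).ravel())
        print(lo,np.mean(A,0).astype(int).tolist())
```

```text
w1.npz 532 axle [0.48273145 0.07427821] rms 0.0007275528365328818
0.009 [139, 113, 108, 89, 57, 51, 51, 52, 51, 49, 50, 47, 49, 49, 49, 49, 49, 48, 49, 49, 48, 48, 49, 48, 47, 48, 50, 55, 54, 53, 53, 54, 53, 52, 52, 53, 52, 52, 52, 49, 48, 48, 45, 46, 48, 48, 47, 48, 50, 51, 52, 52, 50, 51, 52, 53, 50, 49, 51, 50, 50, 50, 49, 49, 49, 50, 49, 49, 46, 45, 46, 47, 45, 45, 45, 45, 47, 44, 44, 45, 44]
0.0195 [112, 111, 112, 90, 60, 55, 54, 55, 54, 54, 54, 54, 54, 54, 53, 53, 52, 52, 53, 52, 52, 52, 53, 52, 52, 51, 56, 59, 57, 56, 56, 56, 56, 56, 63, 69, 61, 54, 53, 59, 59, 51, 50, 51, 57, 51, 50, 51, 53, 53, 54, 55, 53, 52, 53, 53, 53, 53, 52, 52, 52, 53, 52, 52, 52, 52, 53, 60, 71, 74, 75, 75, 76, 81, 88, 89, 89, 85, 80, 78, 78]
w2.npz 576 axle [0.48297779 0.07428372] rms 0.0007200458118114298
0.009 [190, 189, 173, 112, 66, 62, 62, 61, 60, 54, 52, 53, 52, 52, 51, 50, 51, 49, 50, 48, 49, 48, 47, 49, 47, 48, 46, 46, 47, 47, 47, 46, 45, 46, 45, 47, 50, 49, 50, 45, 45, 46, 43, 43, 44, 44, 44, 47, 51, 51, 53, 49, 50, 51, 50, 51, 50, 52, 51, 50, 50, 49, 49, 50, 49, 48, 50, 49, 50, 50, 51, 64, 77, 79, 82, 83, 83, 82, 81, 82, 80]
0.0195 [188, 189, 184, 133, 72, 65, 63, 64, 62, 56, 54, 56, 55, 54, 55, 53, 55, 54, 55, 52, 53, 52, 53, 52, 52, 51, 51, 51, 51, 50, 51, 48, 51, 50, 48, 51, 52, 54, 59, 66, 69, 67, 66, 60, 48, 47, 48, 51, 54, 53, 54, 54, 54, 52, 53, 54, 54, 52, 53, 54, 52, 53, 52, 53, 53, 54, 53, 53, 52, 52, 51, 52, 54, 83, 148, 179, 184, 183, 182, 182, 171]
```

The digit is overshot by about 0.10 rad (axle x fits at 0.483 by depth, digit centre about 2 mm nearer the robot). I'll roll it back about 2.8 mm.

Call:
{"api": "arm_command", "payload": {"rows": [{"delta_pos": [-0.5,0,1],"rot": [0,0,0],"fingers": 1},{"delta_pos": [0,0,1],"rot": [0,0,0],"fingers": 1},{"delta_pos": [0,0,1],"rot": [0,0,0],"fingers": 1},{"delta_pos": [0,0,0.9],"rot": [0,0,0],"fingers": 1},{"delta_pos": [0,0,0.3],"rot": [0,0,0],"fingers": 1},{"delta_pos": [0,0,0.1],"rot": [0,0,0],"fingers": 1},{"delta_pos": [0,0,0.1],"rot": [0,0,0],"fingers": 1},{"delta_pos": [0,0,0],"rot": [0,0,0],"fingers": 1},{"delta_pos": [0,0,0],"rot": [0,0,0],"fingers": 1}]}}

```text
clock: 7.85
tcp_pos: [0.4473, 0.2851, 0.103]
orientation: [0.001, -0.07, 0.998, -0.0]
wrist_force: [0.3, -2.1, 4.5]
finger_gap: -0.0001
```

Call:
{"api": "arm_command", "payload": {"rows": [{"delta_pos": [-0.05,0,0],"rot": [0,0,0],"fingers": 1},{"delta_pos": [-0.05,0,0],"rot": [0,0,0],"fingers": 1},{"delta_pos": [-0.04,0,0],"rot": [0,0,0],"fingers": 1},{"delta_pos": [0,0,0],"rot": [0,0,0],"fingers": 1},{"delta_pos": [0,0,0],"rot": [0,0,0],"fingers": 1}]}}

```text
clock: 8.35
tcp_pos: [0.4499, 0.2854, 0.1029]
orientation: [0.001, -0.07, 0.998, -0.0]
wrist_force: [-1.1, -2.4, 5.8]
finger_gap: -0.0002
```

Call:
{"api": "arm_command", "payload": {"rows": [{"delta_pos": [0,0,-0.5],"rot": [0,0,0],"fingers": 1},{"delta_pos": [0,0,-0.9],"rot": [0,0,0],"fingers": 1},{"delta_pos": [0.4,0,-1],"rot": [0,0,0],"fingers": 1},{"delta_pos": [0.4,0,-1],"rot": [0,0,0],"fingers": 1},{"delta_pos": [0,0,-1],"rot": [0,0,0],"fingers": 1},{"delta_pos": [0,0,0],"rot": [0,0,0],"fingers": 1},{"delta_pos": [0,0,0],"rot": [0,0,0],"fingers": 1}]}}

```text
clock: 9.05
tcp_pos: [0.4338, 0.2837, 0.1904]
orientation: [0.0, -0.07, 0.998, 0.0]
wrist_force: [0.1, 0.4, 0.2]
finger_gap: -0.0001
```

Run:
```python
from h import *
from scipy.optimize import brentq
s,p,d,K,R,t=shot("w3");print(s["clock"],s["tcp_pos"])
def ang(f):
    p,d,K,R,t=load(f);C=-R.T@t;ex=np.array([np.cos(.1396),np.sin(.1396),0]);ey=np.array([-ex[1],ex[0],0])
    y0=np.array([.443,.285,0])@ey+.015; g=cv2.cvtColor(p,cv2.COLOR_BGR2GRAY).astype(np.float32)
    a=np.linspace(-.6,.6,241); A=[]
    for dy in np.linspace(-.005,.005,21):
        P=(.4829-.022*np.sin(a))[:,None]*ex+(y0+dy)*ey+np.c_[0*a,0*a,.075+.022*np.cos(a)]
        uv=proj(P,K,R,t).astype(np.float32);A.append(cv2.remap(g,uv[:,0],uv[:,1],cv2.INTER_LINEAR).ravel())
    m=np.max(A,0)>95; print(f,"lit from %.3f to %.3f mid %.3f"%(a[m].min(),a[m].max(),(a[m].min()+a[m].max())/2))
ang("w2.npz");ang("w3.npz")
go(s,[.40,.0,.25])
```

```text
9.05 [0.43376908 0.2836965  0.19043937]
w2.npz lit from -0.095 to 0.280 mid 0.093
w3.npz lit from -0.235 to 0.335 mid 0.050
tool x ang -171.99 tilt 0.07 turn tool z /360: 0.0
shift mm tool: [  73.  -276.2  -59.6] units [  3.65 -13.81  -2.98]
```

Run:
```python
from h import *
p,d,K,R,t=load("w3.npz")
u,v=proj([[.444,.2925,.1]],K,R,t)[0].astype(int);c=p[v-40:v+40,u-40:u+40][::-1,::-1]
cv2.imwrite("pics/w3.png",cv2.convertScaleAbs(cv2.resize(c,None,fx=6,fy=6,interpolation=cv2.INTER_CUBIC),alpha=1.3))
```

```text
(no output)
```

View pics/w3.png

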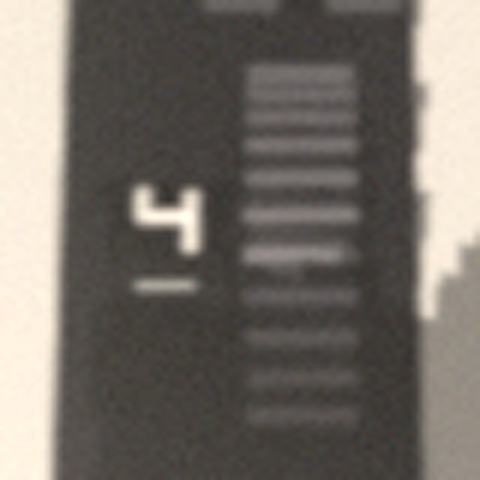

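Run:
```python
from h import *
from scipy.optimize import least_squares
ex=np.array([np.cos(.1396),np.sin(.1396),0]);ey=np.array([-ex[1],ex[0],0]);y0=np.array([.443,.285,0])@ey+.015
cal={i:load(f"w{i}.npz")[2:] for i in(1,2,3)}
c3=proj([[.444,.2925,.1]],*cal[3])[0].astype(int)[1]
full={1:lambda y:118+299-105-(y-2.5)/6,2:lambda y:259+54-(y-2)/5,3:lambda y:c3+39-(y-2.5)/6}
# (image,row,digit,offset in mm from digit centre, + = towards digit's foot/robot)
obs=[(1,257,3,4.75),(1,271,2,-4.75),(1,320,2,0),(2,245,4,-4.75),(2,309,4,4.75),(3,185,4,-4.75),(3,256,4,4.75),(3,281,3,-4.75)]
def res(q,full_=False):
    r,ax,V=q[0],q[1],q[2:5];o=[]
    for i,y,k,m in obs:
        a=V[i-1]-.6283*k+m/1000/r
        P=(ax-r*np.sin(a))*ex+y0*ey+[0,0,.0745+r*np.cos(a)]
        o.append(proj(P,*cal[i])[0,1]-full[i](y))
    if full_:return np.array(o)
    return np.r_[np.array(o)/.6,(ax-.4829)/.0007,(V[1]-V[0]-1.06)/.04,(V[1]-V[2]-.097)/.02]
for h in(1,):
    s=least_squares(res,[.02,.483,1.5,2.55,2.45]);print(s.x.round(4),s.cost,"px",res(s.x,1).round(2))
    J=np.linalg.inv(s.jac.T@s.jac);print("sd",np.sqrt(np.diag(J)).round(4))
```

```text
[0.0192 0.4829 1.492  2.5304 2.4025] 4.607913865885576 px [ 0.08 -0.8   0.85  0.66  0.27 -0.23 -0.62 -0.21]
sd [0.0006 0.0007 0.0358 0.0361 0.0357]
```

A joint fit over three views gives drum radius 19 mm, not 22. The 4 was already nearly centred before the roll-back (2.53) and now sits at about 2.40, so I'm undoing about 2.8 mm.

Call:
{"api": "arm_command", "payload": {"rows": [{"delta_pos": [-0.5,0,1],"rot": [0,0,0],"fingers": 1},{"delta_pos": [0,0,1],"rot": [0,0,0],"fingers": 1},{"delta_pos": [0,0,1],"rot": [0,0,0],"fingers": 1},{"delta_pos": [0,0,0.9],"rot": [0,0,0],"fingers": 1},{"delta_pos": [0,0,0.3],"rot": [0,0,0],"fingers": 1},{"delta_pos": [0,0,0.1],"rot": [0,0,0],"fingers": 1},{"delta_pos": [0,0,0.1],"rot": [0,0,0],"fingers": 1},{"delta_pos": [0,0,0],"rot": [0,0,0],"fingers": 1},{"delta_pos": [0,0,0],"rot": [0,0,0],"fingers": 1}]}}

```text
clock: 10.0
tcp_pos: [0.4443, 0.2847, 0.103]
orientation: [0.001, -0.07, 0.998, -0.0]
wrist_force: [0.0, -1.9, 4.9]
finger_gap: 0.0001
```

Call:
{"api": "arm_command", "payload": {"rows": [{"delta_pos": [0.05,0,0],"rot": [0,0,0],"fingers": 1},{"delta_pos": [0.05,0,0],"rot": [0,0,0],"fingers": 1},{"delta_pos": [0.04,0,0],"rot": [0,0,0],"fingers": 1},{"delta_pos": [0,0,0],"rot": [0,0,0],"fingers": 1},{"delta_pos": [0,0,0],"rot": [0,0,0],"fingers": 1}]}}

```text
clock: 10.5
tcp_pos: [0.4415, 0.2843, 0.1029]
orientation: [0.001, -0.07, 0.998, -0.0]
wrist_force: [0.4, -3.1, 5.6]
finger_gap: 0.0004
```

Call:
{"api": "arm_command", "payload": {"rows": [{"delta_pos": [0,0,-0.5],"rot": [0,0,0],"fingers": 1},{"delta_pos": [0,0,-0.9],"rot": [0,0,0],"fingers": 1},{"delta_pos": [0.4,0,-1],"rot": [0,0,0],"fingers": 1},{"delta_pos": [0.2,0,-1],"rot": [0,0,0],"fingers": 1},{"delta_pos": [0,0,-1],"rot": [0,0,0],"fingers": 1},{"delta_pos": [0,0,0],"rot": [0,0,0],"fingers": 1},{"delta_pos": [0,0,0],"rot": [0,0,0],"fingers": 1}]}}

```text
clock: 11.2
tcp_pos: [0.4287, 0.283, 0.1902]
orientation: [0.0, -0.07, 0.998, 0.0]
wrist_force: [0.7, 0.2, -0.5]
finger_gap: 0.0001
```

Run:
```python
from h import *
s,p,d,K,R,t=shot("w4");print(s["clock"],s["tcp_pos"])
ex=np.array([np.cos(.1396),np.sin(.1396),0]);ey=np.array([-ex[1],ex[0],0]);y0=np.array([.443,.285,0])@ey+.015
for f in("w2","w3","w4"):
    p,d,K,R,t=load(f+".npz");g=cv2.cvtColor(p,cv2.COLOR_BGR2GRAY).astype(np.float32)
    a=np.linspace(-.6,.6,121);A=[]
    for dy in np.linspace(-.004,.004,17):
        P=(.4829-.0192*np.sin(a))[:,None]*ex+(y0+dy)*ey+np.c_[0*a,0*a,.0745+.0192*np.cos(a)]
        uv=proj(P,K,R,t).astype(np.float32);A.append(cv2.remap(g,uv[:,0],uv[:,1],cv2.INTER_LINEAR).ravel())
    m=np.mean(A,0);print(f,"angle -.6.. step .02:",m[::2].astype(int).tolist())
go(s,[.46,.0,.26])
go(s,[.484,-.335,.26],278)
```

```text
11.2 [0.42866245 0.28299245 0.19022481]
w2 angle -.6.. step .02: [52, 52, 52, 52, 52, 52, 51, 51, 50, 49, 49, 47, 46, 46, 45, 45, 45, 46, 47, 52, 64, 77, 92, 106, 109, 113, 114, 116, 122, 131, 147, 160, 171, 169, 159, 138, 113, 100, 88, 85, 79, 71, 65, 59, 54, 50, 49, 48, 48, 48, 48, 48, 48, 48, 48, 48, 49, 49, 49, 49, 49]
w3 angle -.6.. step .02: [51, 51, 51, 51, 52, 52, 52, 52, 52, 54, 56, 61, 70, 80, 90, 100, 105, 108, 113, 122, 132, 148, 162, 163, 163, 143, 124, 106, 90, 85, 82, 83, 81, 78, 72, 64, 57, 53, 52, 53, 54, 59, 73, 90, 108, 99, 85, 69, 56, 51, 49, 48, 48, 48, 48, 48, 48, 49, 49, 49, 49]
w4 angle -.6.. step .02: [51, 51, 50, 50, 50, 50, 50, 50, 50, 52, 54, 57, 68, 78, 87, 97, 105, 107, 109, 115, 121, 133, 147, 155, 161, 154, 139, 120, 102, 91, 84, 82, 82, 79, 76, 68, 60, 55, 51, 51, 51, 52, 56, 60, 65, 67, 62, 58, 54, 53, 52, 53, 53, 54, 54, 53, 52, 52, 51, 50, 50]
tool x ang -171.99 tilt 0.05 turn tool z /360: 0.0
shift mm tool: [   8.4 -284.6  -69.8] units [  0.42 -14.23  -3.49]
tool x ang -171.99 tilt 0.05 turn tool z /360: -0.25
shift mm tool: [619.7  31.2 -69.8] units [30.98  1.56 -3.49]
```

The wheel only followed by about 0.02 rad on that short drag, so it slipped (still at about 2.41). I'm repeating it with slightly more press.

Call:
{"api": "arm_command", "payload": {"rows": [{"delta_pos": [-1.0,0,1],"rot": [0,0,0],"fingers": 1},{"delta_pos": [0,0,1],"rot": [0,0,0],"fingers": 1},{"delta_pos": [0,0,1],"rot": [0,0,0],"fingers": 1},{"delta_pos": [0,0,0.9],"rot": [0,0,0],"fingers": 1},{"delta_pos": [0,0,0.3],"rot": [0,0,0],"fingers": 1},{"delta_pos": [0,0,0.15],"rot": [0,0,0],"fingers": 1},{"delta_pos": [0,0,0.1],"rot": [0,0,0],"fingers": 1},{"delta_pos": [0,0,0],"rot": [0,0,0],"fingers": 1},{"delta_pos": [0,0,0],"rot": [0,0,0],"fingers": 1}]}}

```text
clock: 12.15
tcp_pos: [0.4501, 0.2852, 0.1028]
orientation: [0.002, -0.069, 0.998, -0.0]
wrist_force: [-0.2, -3.4, 8.7]
finger_gap: -0.0002
```

Call:
{"api": "arm_command", "payload": {"rows": [{"delta_pos": [0.04,0,0],"rot": [0,0,0],"fingers": 1},{"delta_pos": [0.04,0,0],"rot": [0,0,0],"fingers": 1},{"delta_pos": [0.04,0,0],"rot": [0,0,0],"fingers": 1},{"delta_pos": [0.03,0,0],"rot": [0,0,0],"fingers": 1},{"delta_pos": [0,0,0],"rot": [0,0,0],"fingers": 1},{"delta_pos": [0,0,0],"rot": [0,0,0],"fingers": 1}]}}

```text
clock: 12.75
tcp_pos: [0.4475, 0.2848, 0.1029]
orientation: [0.002, -0.069, 0.998, -0.0]
wrist_force: [1.6, -3.3, 7.6]
finger_gap: -0.0001
```

Call:
{"api": "arm_command", "payload": {"rows": [{"delta_pos": [0,0,-0.5],"rot": [0,0,0],"fingers": 1},{"delta_pos": [0,0,-0.9],"rot": [0,0,0],"fingers": 1},{"delta_pos": [0.4,0,-1],"rot": [0,0,0],"fingers": 1},{"delta_pos": [0.2,0,-1],"rot": [0,0,0],"fingers": 1},{"delta_pos": [0,0,-1],"rot": [0,0,0],"fingers": 1},{"delta_pos": [0,0,0],"rot": [0,0,0],"fingers": 1},{"delta_pos": [0,0,0],"rot": [0,0,0],"fingers": 1}]}}

```text
clock: 13.45
tcp_pos: [0.4338, 0.2836, 0.1894]
orientation: [0.0, -0.07, 0.998, 0.0]
wrist_force: [0.5, -0.3, -0.1]
finger_gap: 0.0002
```

```bash
cat > dig.py <<'E'
from h import *
def prof(f):
    ex=np.array([np.cos(.1396),np.sin(.1396),0]);ey=np.array([-ex[1],ex[0],0]);y0=np.array([.443,.285,0])@ey+.015
    p,d,K,R,t=load(f+".npz");g=cv2.cvtColor(p,cv2.COLOR_BGR2GRAY).astype(np.float32)
    a=np.linspace(-.6,.6,121);A=[]
    for dy in np.linspace(-.004,.004,17):
        P=(.4829-.0192*np.sin(a))[:,None]*ex+(y0+dy)*ey+np.c_[0*a,0*a,.0745+.0192*np.cos(a)]
        uv=proj(P,K,R,t).astype(np.float32);A.append(cv2.remap(g,uv[:,0],uv[:,1],cv2.INTER_LINEAR).ravel())
    m=np.mean(A,0);print(f,"angle -.6.. step .02:",m[::2].astype(int).tolist())
E
python3 - <<'E'
from dig import *
s,*_=shot("w5");print(s["clock"],s["tcp_pos"]);prof("w5")
E
```

```text
13.45 [0.43381234 0.28359632 0.18937452]
w5 angle -.6.. step .02: [52, 52, 52, 53, 53, 53, 52, 52, 53, 53, 56, 63, 71, 82, 94, 104, 110, 116, 128, 138, 152, 167, 165, 162, 144, 122, 105, 90, 86, 84, 83, 81, 75, 69, 61, 55, 52, 51, 52, 55, 61, 87, 114, 145, 151, 140, 111, 82, 64, 52, 50, 49, 49, 49, 49, 49, 49, 50, 50, 50, 50]
```

Call:
{"api": "arm_command", "payload": {"rows": [{"delta_pos": [-0.8,0,1],"rot": [0,0,0],"fingers": 1},{"delta_pos": [0,0,1],"rot": [0,0,0],"fingers": 1},{"delta_pos": [0,0,1],"rot": [0,0,0],"fingers": 1},{"delta_pos": [0,0,0.9],"rot": [0,0,0],"fingers": 1},{"delta_pos": [0,0,0.3],"rot": [0,0,0],"fingers": 1},{"delta_pos": [0,0,0.1],"rot": [0,0,0],"fingers": 1},{"delta_pos": [0,0,0.1],"rot": [0,0,0],"fingers": 1},{"delta_pos": [0,0,0],"rot": [0,0,0],"fingers": 1},{"delta_pos": [0,0,0],"rot": [0,0,0],"fingers": 1}]}}

```text
clock: 14.4
tcp_pos: [0.4511, 0.2853, 0.1028]
orientation: [0.002, -0.069, 0.998, -0.0]
wrist_force: [1.5, -3.8, 9.8]
finger_gap: -0.0003
```

Call:
{"api": "arm_command", "payload": {"rows": [{"delta_pos": [0.06,0,0],"rot": [0,0,0],"fingers": 1},{"delta_pos": [0.06,0,0],"rot": [0,0,0],"fingers": 1},{"delta_pos": [0.06,0,0],"rot": [0,0,0],"fingers": 1},{"delta_pos": [0.06,0,0],"rot": [0,0,0],"fingers": 1},{"delta_pos": [0.06,0,0],"rot": [0,0,0],"fingers": 1},{"delta_pos": [0,0,0],"rot": [0,0,0],"fingers": 1},{"delta_pos": [0,0,0],"rot": [0,0,0],"fingers": 1}]}}

```text
clock: 15.1
tcp_pos: [0.4455, 0.2845, 0.1028]
orientation: [0.002, -0.069, 0.998, -0.0]
wrist_force: [1.8, -3.6, 9.1]
finger_gap: -0.0001
```

Call:
{"api": "arm_command", "payload": {"rows": [{"delta_pos": [0,0,-0.5],"rot": [0,0,0],"fingers": 1},{"delta_pos": [0,0,-0.9],"rot": [0,0,0],"fingers": 1},{"delta_pos": [0.4,0,-1],"rot": [0,0,0],"fingers": 1},{"delta_pos": [0.2,0,-1],"rot": [0,0,0],"fingers": 1},{"delta_pos": [0,0,-1],"rot": [0,0,0],"fingers": 1},{"delta_pos": [0,0,0],"rot": [0,0,0],"fingers": 1},{"delta_pos": [0,0,0],"rot": [0,0,0],"fingers": 1}]}}

```text
clock: 15.8
tcp_pos: [0.4318, 0.2832, 0.1891]
orientation: [0.0, -0.07, 0.998, 0.0]
wrist_force: [0.0, -0.2, -0.9]
finger_gap: 0.0002
```

Run:
```python
from dig import *
s,*_=shot("w6");print(s["clock"],s["tcp_pos"]);prof("w6");go(s,[.46,0,.26]);go(s,[.46,0,.26],278);print(s["joint_pos"])
```

```text
15.8 [0.43177399 0.28323036 0.18914429]
w6 angle -.6.. step .02: [51, 51, 51, 52, 52, 51, 51, 50, 50, 49, 50, 56, 63, 74, 86, 98, 104, 111, 113, 115, 119, 123, 133, 145, 156, 165, 162, 150, 133, 112, 99, 89, 87, 87, 84, 81, 73, 65, 57, 54, 53, 52, 51, 52, 53, 53, 53, 54, 54, 54, 55, 54, 53, 51, 49, 49, 48, 48, 48, 48, 48]
tool x ang -172.0 tilt 0.03 turn tool z /360: 0.0
shift mm tool: [  11.5 -284.4  -70.9] units [  0.57 -14.22  -3.54]
tool x ang -172.0 tilt 0.03 turn tool z /360: -0.25
shift mm tool: [284.4  11.5 -70.9] units [14.22  0.57 -3.54]
[ 4.24884429e-01  2.16762559e-01 -1.86916175e-01  1.16667086e+00
  2.11187531e-04  2.85240689e-01]
```

The crossbar is at −0.10 rad (value about 2.41). The bias comes from pressing down, which rolls the wheel back through arm compliance, so I'll press less and drag 4.5 mm.

Call:
{"api": "arm_command", "payload": {"rows": [{"delta_pos": [-0.8,0,1],"rot": [0,0,0],"fingers": 1},{"delta_pos": [0,0,1],"rot": [0,0,0],"fingers": 1},{"delta_pos": [0,0,1],"rot": [0,0,0],"fingers": 1},{"delta_pos": [0,0,0.9],"rot": [0,0,0],"fingers": 1},{"delta_pos": [0,0,0.3],"rot": [0,0,0],"fingers": 1},{"delta_pos": [0,0,0.1],"rot": [0,0,0],"fingers": 1},{"delta_pos": [0,0,0],"rot": [0,0,0],"fingers": 1},{"delta_pos": [0,0,0],"rot": [0,0,0],"fingers": 1}]}}

```text
clock: 16.65
tcp_pos: [0.4476, 0.2851, 0.103]
orientation: [-0.0, -0.07, 0.998, -0.0]
wrist_force: [0.2, -1.6, 1.1]
finger_gap: 0.0001
```

Call:
{"api": "arm_command", "payload": {"rows": [{"delta_pos": [0.05,0,0.05],"rot": [0,0,0],"fingers": 1},{"delta_pos": [0.05,0,0],"rot": [0,0,0],"fingers": 1},{"delta_pos": [0.05,0,0],"rot": [0,0,0],"fingers": 1},{"delta_pos": [0.05,0,0],"rot": [0,0,0],"fingers": 1},{"delta_pos": [0,0,0],"rot": [0,0,0],"fingers": 1},{"delta_pos": [0,0,0],"rot": [0,0,0],"fingers": 1}]}}

```text
clock: 17.25
tcp_pos: [0.4446, 0.2847, 0.1029]
orientation: [0.001, -0.07, 0.998, -0.0]
wrist_force: [0.4, -3.0, 5.2]
finger_gap: 0.0004
```

Call:
{"api": "arm_command", "payload": {"rows": [{"delta_pos": [0,0,-0.5],"rot": [0,0,0],"fingers": 1},{"delta_pos": [0,0,-0.9],"rot": [0,0,0],"fingers": 1},{"delta_pos": [0.4,0,-1],"rot": [0,0,0],"fingers": 1},{"delta_pos": [0.2,0,-1],"rot": [0,0,0],"fingers": 1},{"delta_pos": [0,0,-1],"rot": [0,0,0],"fingers": 1},{"delta_pos": [0,0,0],"rot": [0,0,0],"fingers": 1},{"delta_pos": [0,0,0],"rot": [0,0,0],"fingers": 1}]}}

```text
clock: 17.95
tcp_pos: [0.4318, 0.2833, 0.1903]
orientation: [0.0, -0.07, 0.998, 0.0]
wrist_force: [0.1, 0.4, -0.2]
finger_gap: -0.0003
```

Run:
```python
from dig import *
s,*_=shot("w7");print(s["clock"],s["tcp_pos"]);prof("w7");go(s,[.46,0,.26],278)
```

```text
17.95 [0.43178003 0.28334057 0.19027585]
w7 angle -.6.. step .02: [51, 51, 51, 51, 51, 51, 51, 51, 50, 49, 48, 49, 52, 57, 67, 78, 88, 99, 104, 107, 110, 112, 117, 129, 142, 159, 170, 167, 157, 134, 114, 97, 88, 87, 86, 85, 81, 75, 67, 59, 54, 51, 51, 51, 52, 52, 53, 53, 54, 54, 54, 54, 52, 51, 50, 49, 48, 48, 49, 49, 49]
tool x ang -171.99 tilt 0.05 turn tool z /360: -0.25
shift mm tool: [284.5  11.5 -69.7] units [14.23  0.57 -3.49]
```

Value about 2.44. One more light stroke to centre it better.

Call:
{"api": "arm_command", "payload": {"rows": [{"delta_pos": [-0.8,0,1],"rot": [0,0,0],"fingers": 1},{"delta_pos": [0,0,1],"rot": [0,0,0],"fingers": 1},{"delta_pos": [0,0,1],"rot": [0,0,0],"fingers": 1},{"delta_pos": [0,0,0.9],"rot": [0,0,0],"fingers": 1},{"delta_pos": [0,0,0.3],"rot": [0,0,0],"fingers": 1},{"delta_pos": [0,0,0.15],"rot": [0,0,0],"fingers": 1},{"delta_pos": [0,0,0],"rot": [0,0,0],"fingers": 1},{"delta_pos": [0.06,0,0.05],"rot": [0,0,0],"fingers": 1},{"delta_pos": [0.06,0,0],"rot": [0,0,0],"fingers": 1},{"delta_pos": [0.06,0,0],"rot": [0,0,0],"fingers": 1},{"delta_pos": [0.06,0,0],"rot": [0,0,0],"fingers": 1},{"delta_pos": [0.05,0,0],"rot": [0,0,0],"fingers": 1},{"delta_pos": [0,0,0],"rot": [0,0,0],"fingers": 1},{"delta_pos": [0,0,0],"rot": [0,0,0],"fingers": 1}]}}

```text
clock: 19.4
tcp_pos: [0.4425, 0.2846, 0.1029]
orientation: [0.001, -0.07, 0.998, 0.0]
wrist_force: [2.1, -1.9, 6.1]
finger_gap: 0.0006
```

Call:
{"api": "arm_command", "payload": {"rows": [{"delta_pos": [0,0,-0.5],"rot": [0,0,0],"fingers": 1},{"delta_pos": [0,0,-0.9],"rot": [0,0,0],"fingers": 1},{"delta_pos": [0.4,0,-1],"rot": [0,0,0],"fingers": 1},{"delta_pos": [0.2,0,-1],"rot": [0,0,0],"fingers": 1},{"delta_pos": [0,0,-1],"rot": [0,0,0],"fingers": 1},{"delta_pos": [0,0,0],"rot": [0,0,0],"fingers": 1},{"delta_pos": [0,0,0],"rot": [0,0,0],"fingers": 1}]}}

```text
clock: 20.1
tcp_pos: [0.4298, 0.283, 0.1902]
orientation: [0.0, -0.07, 0.998, 0.0]
wrist_force: [-0.2, 0.9, -0.7]
finger_gap: -0.0001
```

Run:
```python
from dig import *
s,*_=shot("w8");print(s["clock"],s["tcp_pos"]);prof("w8");prof("w1");go(s,[.46,0,.26],278)
```

```text
20.1 [0.42977552 0.28299969 0.19016514]
w8 angle -.6.. step .02: [50, 51, 51, 51, 51, 50, 50, 50, 49, 48, 48, 46, 45, 44, 44, 44, 45, 46, 54, 64, 77, 93, 103, 110, 114, 115, 117, 121, 130, 143, 157, 171, 171, 165, 144, 121, 105, 92, 90, 89, 89, 87, 82, 73, 63, 58, 55, 54, 54, 54, 54, 54, 53, 53, 54, 53, 53, 52, 51, 50, 49]
w1 angle -.6.. step .02: [52, 52, 52, 52, 52, 52, 52, 51, 51, 51, 52, 56, 61, 68, 82, 97, 115, 133, 146, 150, 150, 126, 100, 79, 58, 53, 53, 70, 96, 126, 160, 173, 176, 159, 134, 115, 97, 100, 107, 129, 150, 166, 171, 156, 131, 100, 77, 60, 56, 54, 55, 55, 54, 54, 54, 54, 55, 55, 55, 55, 54]
tool x ang -171.99 tilt 0.03 turn tool z /360: -0.25
shift mm tool: [284.5   9.5 -69.8] units [14.22  0.47 -3.49]
```

The digit is now centred at +0.03 rad (value about 2.53), and the window spans −0.33 to +0.33, symmetric. Next I go to a viewpoint in front of the press mouth.

Call:
{"api": "arm_command", "payload": {"rows": [{"delta_pos": [0,0,-0.42],"rot": [0,0,-0.0227],"fingers": 1},{"delta_pos": [0,0,-0.42],"rot": [0,0,-0.0227],"fingers": 1},{"delta_pos": [0,0,-0.42],"rot": [0,0,-0.0227],"fingers": 1},{"delta_pos": [0,0,-0.42],"rot": [0,0,-0.0227],"fingers": 1},{"delta_pos": [0,0,-0.42],"rot": [0,0,-0.0227],"fingers": 1},{"delta_pos": [0,0,-0.42],"rot": [0,0,-0.0227],"fingers": 1},{"delta_pos": [0,0,-0.42],"rot": [0,0,-0.0227],"fingers": 1},{"delta_pos": [0,0,-0.42],"rot": [0,0,-0.0227],"fingers": 1},{"delta_pos": [0,0,-0.42],"rot": [0,0,-0.0227],"fingers": 1},{"delta_pos": [0,0,-0.42],"rot": [0,0,-0.0227],"fingers": 1},{"delta_pos": [0,0,-0.42],"rot": [0,0,-0.0227],"fingers": 1}]}}

```text
clock: 21.25
tcp_pos: [0.4293, 0.2826, 0.2812]
orientation: [0.001, 0.756, -0.655, -0.001]
wrist_force: [0.0, -0.2, 0.1]
finger_gap: -0.0
```

Call:
{"api": "arm_command", "payload": {"rows": [{"delta_pos": [0.99,-0.2,0],"rot": [0,0,0],"fingers": 1},{"delta_pos": [0.99,-0.2,0],"rot": [0,0,0],"fingers": 1},{"delta_pos": [0.99,-0.2,0],"rot": [0,0,0],"fingers": 1},{"delta_pos": [0.99,-0.2,0],"rot": [0,0,0],"fingers": 1},{"delta_pos": [0.99,-0.2,0],"rot": [0,0,0],"fingers": 1},{"delta_pos": [0.99,-0.2,0],"rot": [0,0,0],"fingers": 1},{"delta_pos": [0.99,-0.2,0],"rot": [0,0,0],"fingers": 1},{"delta_pos": [0.99,-0.2,0],"rot": [0,0,0],"fingers": 1},{"delta_pos": [0.99,-0.2,0],"rot": [0,0,0],"fingers": 1},{"delta_pos": [0.99,-0.2,0],"rot": [0,0,0],"fingers": 1},{"delta_pos": [0.99,-0.2,0],"rot": [0,0,0],"fingers": 1},{"delta_pos": [0.99,-0.2,0],"rot": [0,0,0],"fingers": 1},{"delta_pos": [0.99,-0.2,0],"rot": [0,0,0],"fingers": 1},{"delta_pos": [0.99,-0.2,0],"rot": [0,0,0],"fingers": 1},{"delta_pos": [0.99,-0.2,0],"rot": [0,0,0],"fingers": 1},{"delta_pos": [0.99,-0.2,0],"rot": [0,0,0],"fingers": 1},{"delta_pos": [0.99,-0.2,0],"rot": [0,0,0],"fingers": 1},{"delta_pos": [0,0,0],"rot": [0,0,0],"fingers": 1},{"delta_pos": [0,0,0],"rot": [0,0,0],"fingers": 1}]}}

```text
clock: 23.15
tcp_pos: [0.5429, -0.0412, 0.2811]
orientation: [0.0, 0.754, -0.657, -0.001]
wrist_force: [0.5, -0.1, -0.2]
finger_gap: 0.0002
```

Run:
```python
from h import *
s,p,d,K,R,t=shot("m1");print(s["clock"],s["tcp_pos"],s["joint_pos"].round(2));go(s)
# rectified view at z=.02 : x .50..0.72, y .10..-.26 at 0.5 mm/px  (cols: y decreasing; rows: x decreasing)
yy,xx=np.meshgrid(.12-np.arange(800)*.0005,.70-np.arange(560)*.0005)
uv=proj(np.stack([xx,yy,0*xx+.02],-1).reshape(-1,3),K,R,t).reshape(560,800,2).astype(np.float32)
cv2.imwrite("pics/m1.png",cv2.remap(p,uv[...,0],uv[...,1],cv2.INTER_CUBIC))
```

```text
23.15 [ 0.5429304  -0.04121788  0.28109216] [-0.22  0.25  0.08  1.4   0.   -1.93]
tool x ang -82.17 tilt 0.17 turn tool z /360: 0.0
```

View pics/m1.png

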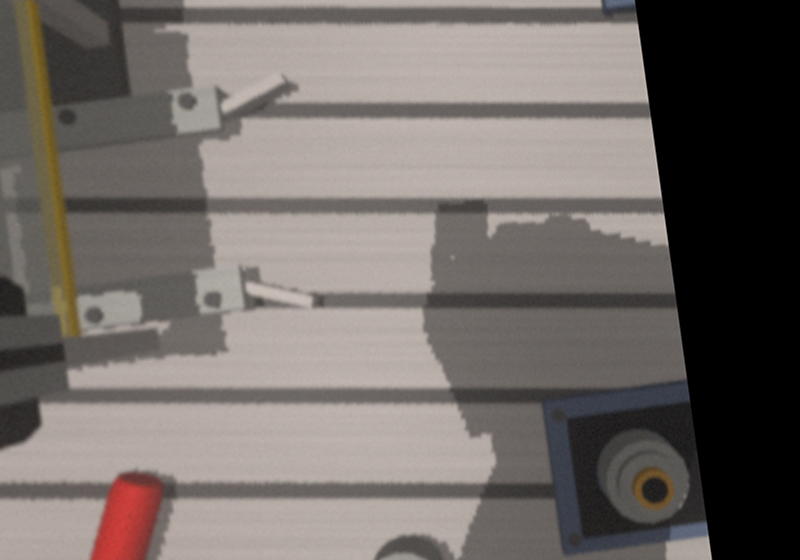

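Press mouth (rectified at z=0.02): inner lip ends are at (221,131) and (240,265), so the mouth is at about (0.601, 0.0045) with yaw about 7.7°. The loaded pallet's nose is at (554,477), and its housing with the gold bush at (645,478). Next I open the gripper and move near the handle for one measurement.

Call:
{"api": "arm_command", "payload": {"rows": [{"delta_pos": [0.956,0.364,0.31],"rot": [0,0,0],"fingers": 0},{"delta_pos": [0.956,0.364,0.31],"rot": [0,0,0],"fingers": 0},{"delta_pos": [0.956,0.364,0.31],"rot": [0,0,0],"fingers": 0},{"delta_pos": [0.956,0.364,0.31],"rot": [0,0,0],"fingers": 0},{"delta_pos": [0.956,0.364,0.31],"rot": [0,0,0],"fingers": 0},{"delta_pos": [0.956,0.364,0.31],"rot": [0,0,0],"fingers": 0},{"delta_pos": [0.956,0.364,0.31],"rot": [0,0,0],"fingers": 0},{"delta_pos": [0.956,0.364,0.31],"rot": [0,0,0],"fingers": 0},{"delta_pos": [0.956,0.364,0.31],"rot": [0,0,0],"fingers": 0},{"delta_pos": [0.956,0.364,0.31],"rot": [0,0,0],"fingers": 0},{"delta_pos": [0.956,0.364,0.31],"rot": [0,0,0],"fingers": 0},{"delta_pos": [0.956,0.364,0.31],"rot": [0,0,0],"fingers": 0},{"delta_pos": [0.956,0.364,0.31],"rot": [0,0,0],"fingers": 0},{"delta_pos": [0,0,0],"rot": [0,0,0],"fingers": 0},{"delta_pos": [0,0,0],"rot": [0,0,0],"fingers": 0}]}}

```text
clock: 24.7
tcp_pos: [0.4837, -0.2994, 0.2016]
orientation: [-0.0, 0.754, -0.657, -0.001]
wrist_force: [-0.4, -0.6, -0.5]
finger_gap: 0.0851
```

Run:
```python
from h import *
s,p,d,K,R,t=shot("g1");print(s["clock"],s["tcp_pos"],s["finger_gap"]);go(s)
hsv=cv2.cvtColor(p,cv2.COLOR_BGR2HSV)
m=((hsv[...,0]<20)&(hsv[...,1]>140)&(hsv[...,2]>110)).astype(np.uint8)
n,l,st,c=cv2.connectedComponentsWithStats(m);W=cloud(d,K,R,t)
for i in range(1,n):
    if st[i,4]>80:
        w=W[l==i];w=w[np.isfinite(w).all(1)];top=w[w[:,2]>.068]
        print(st[i],c[i].round(1),np.median(w,0).round(4),"top",len(top), rect(top) if len(top)>20 else "")
# pallet yaw and sides from blue
b=((hsv[...,0]>100)&(hsv[...,0]<125)&(hsv[...,1]>60))
C=-R.T@t; v,u=np.nonzero(b); r=(np.linalg.inv(K)@np.c_[u,v,0*u+1].T).T@R; P=C+r*((.012-C[2])/r[:,2])[:,None]
q=P[(abs(P[:,0]-.47)<.06)&(P[:,1]>-.37)&(P[:,1]<-.14)]; print(len(q),rect(q))
cv2.imwrite("pics/g1.png",p[::-1,::-1])
```

```text
24.7 [ 0.48370088 -0.29944452  0.20157128] 0.08505695587014607
tool x ang -82.11 tilt 0.08 turn tool z /360: 0.0
[ 266   31   53   57 1874] [292.4  59.3] [ 0.5206 -0.4118  0.0362] top 0 
[587 126  15  15 167] [594.3 132.7] [ 0.286  -0.3929  0.0371] top 0 
[562 141  15  14 162] [569.5 147.5] [ 0.3013 -0.3795  0.0372] top 0 
[538 156  13  12 104] [545.3 161.1] [ 0.3164 -0.3671  0.0373] top 0 
[322 166  18  33 538] [330.2 182.3] [ 0.4832 -0.3343  0.075 ] top 537 ((482.92694091796875, -334.03759765625), (11.929071426391602, 22.574474334716797), 7.83636474609375)
[320 326  19  18 117] [328.9 333.1] [ 0.4652 -0.2036  0.0574] top 0 
[403 391  41  28 652] [423.  404.5] [ 0.3568 -0.1177  0.0349] top 0 
352 ((470.7996520996094, -267.9366149902344), (68.48975372314453, 152.38037109375), 7.932310104370117)
```

View pics/g1.png

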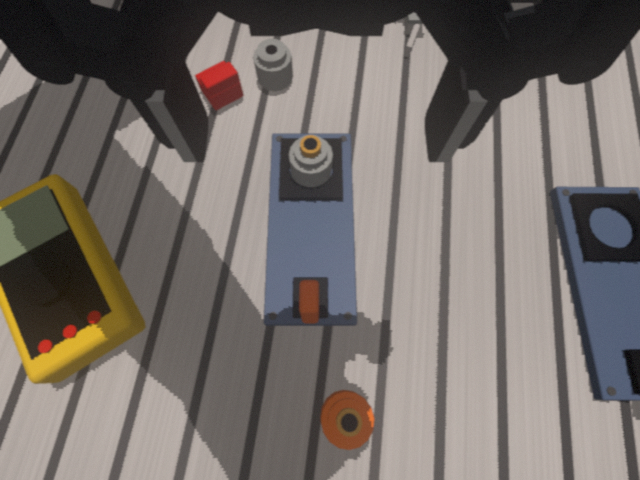

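The pallet in the middle, at (311,230), carries the steel housing with the gold bush at (311,150) and the orange handle at (310,300). The spare at right (600,290) is empty, and the orange look-alike at (348,420) is clear of the fingers. So this is the loaded pallet; handle at (0.483, −0.334), yaw 7.8°. Next I grip it.

Call:
{"api": "arm_command", "payload": {"rows": [{"delta_pos": [0.85,0.14,0],"rot": [0,0,0],"fingers": 0},{"delta_pos": [0.86,0.14,0],"rot": [0,0,0],"fingers": 0},{"delta_pos": [0,0,1],"rot": [0,0,0],"fingers": 0},{"delta_pos": [0,0,1],"rot": [0,0,0],"fingers": 0},{"delta_pos": [0,0,1],"rot": [0,0,0],"fingers": 0},{"delta_pos": [0,0,1],"rot": [0,0,0],"fingers": 0},{"delta_pos": [0,0,1],"rot": [0,0,0],"fingers": 0},{"delta_pos": [0,0,1],"rot": [0,0,0],"fingers": 0},{"delta_pos": [0,0,1],"rot": [0,0,0],"fingers": 0},{"delta_pos": [0,0,0.9],"rot": [0,0,0],"fingers": 0},{"delta_pos": [0,0,0.36],"rot": [0,0,0],"fingers": 0},{"delta_pos": [0,0,0],"rot": [0,0,0],"fingers": 0},{"delta_pos": [0,0,0],"rot": [0,0,0],"fingers": 0}]}}

```text
clock: 26.05
tcp_pos: [0.4835, -0.3358, 0.0373]
orientation: [-0.0, 0.754, -0.657, 0.0]
wrist_force: [-0.1, 0.5, 0.7]
finger_gap: 0.0852
```

Call:
{"api": "arm_command", "payload": {"rows": [{"delta_pos": [0,0,0],"rot": [0,0,0],"fingers": 0.5},{"delta_pos": [0,0,0],"rot": [0,0,0],"fingers": 0.7},{"delta_pos": [0,0,0],"rot": [0,0,0],"fingers": 0.8},{"delta_pos": [0,0,0],"rot": [0,0,0],"fingers": 0.9},{"delta_pos": [0,0,0],"rot": [0,0,0],"fingers": 1},{"delta_pos": [0,0,0],"rot": [0,0,0],"fingers": 1},{"delta_pos": [0,0,0],"rot": [0,0,0],"fingers": 1},{"delta_pos": [0,0,0],"rot": [0,0,0],"fingers": 1}], "squeeze": 40}}

```text
clock: 26.85
tcp_pos: [0.4832, -0.3351, 0.037]
orientation: [-0.0, 0.754, -0.657, 0.0]
wrist_force: [-0.2, 1.5, 3.4]
finger_gap: 0.0137
```

Run:
```python
from h import *
from workcell import env
s=env.get_state();print(s["wrist_force"],s["finger_gap"],s["ft_torque"]);a=np.radians(7.7)
h=np.array([.601,.0045])-0*0
ex=np.array([np.cos(a),np.sin(a)]);ey=np.array([-np.sin(a),np.cos(a)])
for y in (-.125,-.09,-.04,.053): # pallet origin y relative to mouth (home: +.053)
    g=h+ey*(y-.083);print(y,g.round(4));go(s,[*g,s["tcp_pos"][2]],277.7)
```

```text
[-0.20163975  1.53520975  3.42077816] 0.013674610060317578 [ 0.17671858  0.06781368 -0.07424325]
-0.125 [ 0.6289 -0.2016]
tool x ang -82.11 tilt 0.03 turn tool z /360: 0.0005
shift mm tool: [-112.8 -162.2    0. ] units [-5.64 -8.11  0.  ]
-0.09 [ 0.6242 -0.1669]
tool x ang -82.11 tilt 0.03 turn tool z /360: 0.0005
shift mm tool: [-147.8 -162.2    0. ] units [-7.39 -8.11  0.  ]
-0.04 [ 0.6175 -0.1174]
tool x ang -82.11 tilt 0.03 turn tool z /360: 0.0005
shift mm tool: [-197.8 -162.2    0. ] units [-9.89 -8.11  0.  ]
0.053 [ 0.605  -0.0252]
tool x ang -82.11 tilt 0.03 turn tool z /360: 0.0005
shift mm tool: [-290.8 -162.2    0. ] units [-14.54  -8.11   0.  ]
```

Call:
{"api": "arm_command", "payload": {"rows": [{"delta_pos": [-0.1,-0.2,0],"rot": [0,0,0.0005],"fingers": 1},{"delta_pos": [-0.25,-0.4,0],"rot": [0,0,0],"fingers": 1},{"delta_pos": [-0.25,-0.42,0],"rot": [0,0,0],"fingers": 1},{"delta_pos": [-0.25,-0.42,0],"rot": [0,0,0],"fingers": 1},{"delta_pos": [-0.25,-0.42,0],"rot": [0,0,0],"fingers": 1},{"delta_pos": [-0.25,-0.42,0],"rot": [0,0,0],"fingers": 1},{"delta_pos": [-0.25,-0.42,0],"rot": [0,0,0],"fingers": 1},{"delta_pos": [-0.25,-0.42,0],"rot": [0,0,0],"fingers": 1},{"delta_pos": [-0.25,-0.42,0],"rot": [0,0,0],"fingers": 1},{"delta_pos": [-0.25,-0.42,0],"rot": [0,0,0],"fingers": 1},{"delta_pos": [-0.25,-0.42,0],"rot": [0,0,0],"fingers": 1},{"delta_pos": [-0.25,-0.42,0],"rot": [0,0,0],"fingers": 1},{"delta_pos": [-0.25,-0.42,0],"rot": [0,0,0],"fingers": 1},{"delta_pos": [-0.25,-0.42,0],"rot": [0,0,0],"fingers": 1},{"delta_pos": [-0.25,-0.42,0],"rot": [0,0,0],"fingers": 1},{"delta_pos": [-0.25,-0.42,0],"rot": [0,0,0],"fingers": 1},{"delta_pos": [-0.25,-0.42,0],"rot": [0,0,0],"fingers": 1},{"delta_pos": [-0.25,-0.42,0],"rot": [0,0,0],"fingers": 1},{"delta_pos": [-0.25,-0.42,0],"rot": [0,0,0],"fingers": 1},{"delta_pos": [-0.25,-0.37,0],"rot": [0,0,0],"fingers": 1}]}}

```text
clock: 28.85
tcp_pos: [0.6302, -0.2181, 0.037]
orientation: [0.001, 0.753, -0.658, 0.0]
wrist_force: [-4.8, -5.1, 4.5]
finger_gap: 0.0133
```

Call:
{"api": "arm_command", "payload": {"rows": [{"delta_pos": [0,0,0],"rot": [0,0,0],"fingers": 1},{"delta_pos": [0,0,0],"rot": [0,0,0],"fingers": 1}]}}

```text
clock: 29.05
tcp_pos: [0.6314, -0.2169, 0.037]
orientation: [-0.001, 0.753, -0.658, 0.0]
wrist_force: [1.7, 2.1, 3.5]
finger_gap: 0.0136
```

Run:
```python
from h import *
from workcell import env
s,p,d,K,R,t=shot("g2");print(s["clock"],s["tcp_pos"],s["wrist_force"],s["finger_gap"])
go(s,[.6175,-.1174,s["tcp_pos"][2]],277.7)
a=np.radians(7.7);ex=np.array([np.cos(a),np.sin(a)]);ey=np.array([-np.sin(a),np.cos(a)])
r=s["tcp_pos"][:2]-[.601,.0045];print("handle in mouth frame",r@ex,r@ey)
pt,dt=env.read_camera("top");c=env.get_calibration("top")
yy,xx=np.meshgrid(.10-np.arange(800)*.0005,.70-np.arange(400)*.0005)
uv=proj(np.stack([xx,yy,0*xx+.015],-1).reshape(-1,3),c["mtx"],c["R"],c["t"]).reshape(400,800,2).astype(np.float32)
a=cv2.remap(pt,uv[...,0],uv[...,1],cv2.INTER_CUBIC)
cv2.imwrite("pics/g2.png",np.vstack([a[:300],cv2.resize(p[::-1,::-1],(400,300)).repeat(1,0) if 0 else np.hstack([cv2.resize(p[::-1,::-1],(400,300)),a[100:400,200:600]])]))
```

```text
29.05 [ 0.63138565 -0.21685867  0.03697247] [1.65633671 2.06499712 3.47478181] 0.01356101441005995
tool x ang -82.27 tilt 0.08 turn tool z /360: 0.0001
shift mm tool: [-100.4    0.4    0. ] units [-5.02  0.02  0.  ]
handle in mouth frame 0.0004526633061800226 -0.22343397877125382
```

View pics/g2.png

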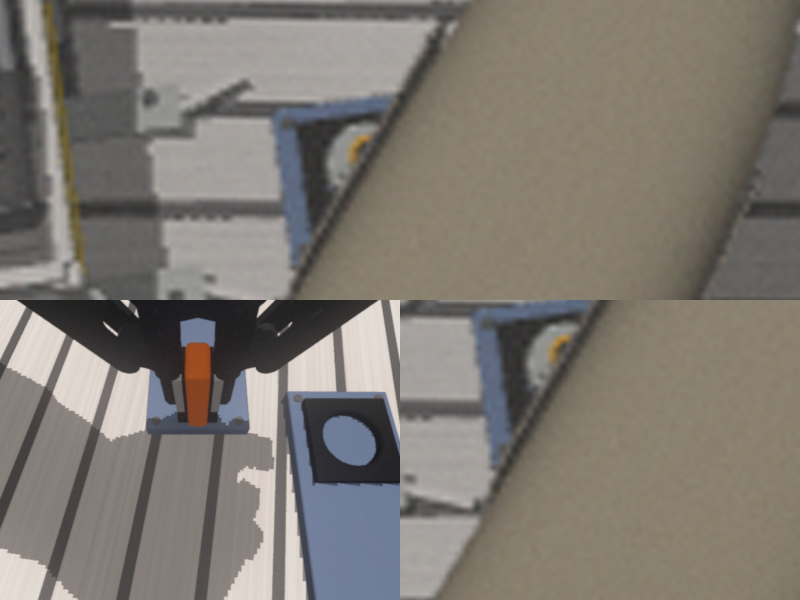

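The pallet followed straight and the housing is standing, with the nose at the flared lead-ins. Next I slide in, watching the force.

Call:
{"api": "arm_command", "payload": {"rows": [{"delta_pos": [-0.2,0,0],"rot": [0,0,0],"fingers": 1},{"delta_pos": [-0.3,0,0],"rot": [0,0,0],"fingers": 1},{"delta_pos": [-0.3,0,0],"rot": [0,0,0],"fingers": 1},{"delta_pos": [-0.3,0,0],"rot": [0,0,0],"fingers": 1},{"delta_pos": [-0.3,0,0],"rot": [0,0,0],"fingers": 1},{"delta_pos": [-0.3,0,0],"rot": [0,0,0],"fingers": 1},{"delta_pos": [-0.3,0,0],"rot": [0,0,0],"fingers": 1},{"delta_pos": [-0.3,0,0],"rot": [0,0,0],"fingers": 1}]}}

```text
clock: 29.95
tcp_pos: [0.6246, -0.1719, 0.037]
orientation: [0.0, 0.753, -0.658, 0.001]
wrist_force: [1.2, -5.6, 3.9]
finger_gap: 0.0135
```

Call:
{"api": "arm_command", "payload": {"rows": [{"delta_pos": [-0.3,0,0],"rot": [0,0,0],"fingers": 1},{"delta_pos": [-0.3,0,0],"rot": [0,0,0],"fingers": 1},{"delta_pos": [-0.3,0,0],"rot": [0,0,0],"fingers": 1},{"delta_pos": [-0.3,0,0],"rot": [0,0,0],"fingers": 1},{"delta_pos": [-0.1,0,0],"rot": [0,0,0],"fingers": 1}]}}

```text
clock: 30.45
tcp_pos: [0.6211, -0.1457, 0.037]
orientation: [0.0, 0.753, -0.658, 0.0]
wrist_force: [0.6, -5.9, 2.8]
finger_gap: 0.0135
```

Call:
{"api": "arm_command", "payload": {"rows": [{"delta_pos": [-0.3,0,0],"rot": [0,0,0],"fingers": 1},{"delta_pos": [-0.3,0,0],"rot": [0,0,0],"fingers": 1},{"delta_pos": [-0.3,0,0],"rot": [0,0,0],"fingers": 1},{"delta_pos": [-0.3,0,0],"rot": [0,0,0],"fingers": 1},{"delta_pos": [-0.3,0,0],"rot": [0,0,0],"fingers": 1},{"delta_pos": [-0.3,0,0],"rot": [0,0,0],"fingers": 1},{"delta_pos": [-0.3,0,0],"rot": [0,0,0],"fingers": 1},{"delta_pos": [-0.3,0,0],"rot": [0,0,0],"fingers": 1}]}}

```text
clock: 31.25
tcp_pos: [0.6147, -0.0987, 0.0369]
orientation: [0.0, 0.753, -0.658, 0.001]
wrist_force: [0.6, -4.8, 3.3]
finger_gap: 0.0133
```

Call:
{"api": "arm_command", "payload": {"rows": [{"delta_pos": [-0.3,0,0],"rot": [0,0,0],"fingers": 1},{"delta_pos": [-0.3,0,0],"rot": [0,0,0],"fingers": 1},{"delta_pos": [-0.3,0,0],"rot": [0,0,0],"fingers": 1},{"delta_pos": [-0.3,0,0],"rot": [0,0,0],"fingers": 1},{"delta_pos": [-0.3,0,0],"rot": [0,0,0],"fingers": 1},{"delta_pos": [-0.3,0,0],"rot": [0,0,0],"fingers": 1},{"delta_pos": [-0.2,0,0],"rot": [0,0,0],"fingers": 1},{"delta_pos": [-0.1,0,0],"rot": [0,0,0],"fingers": 1}]}}

```text
clock: 32.05
tcp_pos: [0.609, -0.0568, 0.0369]
orientation: [0.0, 0.753, -0.658, 0.0]
wrist_force: [0.4, -5.8, 5.3]
finger_gap: 0.0136
```

Call:
{"api": "arm_command", "payload": {"rows": [{"delta_pos": [-0.25,0,0],"rot": [0,0,0],"fingers": 1},{"delta_pos": [-0.25,0,0],"rot": [0,0,0],"fingers": 1},{"delta_pos": [-0.25,0,0],"rot": [0,0,0],"fingers": 1},{"delta_pos": [-0.25,0,0],"rot": [0,0,0],"fingers": 1},{"delta_pos": [-0.15,0,0],"rot": [0,0,0],"fingers": 1},{"delta_pos": [-0.1,0,0],"rot": [0,0,0],"fingers": 1}]}}

```text
clock: 32.65
tcp_pos: [0.6057, -0.0322, 0.0369]
orientation: [0.0, 0.753, -0.658, 0.0]
wrist_force: [0.4, -5.9, 4.6]
finger_gap: 0.0136
```

Call:
{"api": "arm_command", "payload": {"rows": [{"delta_pos": [-0.1,0,0],"rot": [0,0,0],"fingers": 1},{"delta_pos": [-0.1,0,0],"rot": [0,0,0],"fingers": 1}]}}

```text
clock: 32.85
tcp_pos: [0.6052, -0.0284, 0.0369]
orientation: [0.0, 0.753, -0.658, 0.0]
wrist_force: [0.1, -6.3, 3.6]
finger_gap: 0.0137
```

Call:
{"api": "arm_command", "payload": {"rows": [{"delta_pos": [-0.1,0,0],"rot": [0,0,0],"fingers": 1},{"delta_pos": [-0.1,0,0],"rot": [0,0,0],"fingers": 1}]}}

```text
clock: 33.05
tcp_pos: [0.6048, -0.026, 0.037]
orientation: [0.002, 0.753, -0.659, 0.002]
wrist_force: [0.6, -16.6, 3.7]
finger_gap: 0.0138
```

Call:
{"api": "arm_command", "payload": {"rows": [{"delta_pos": [-0.05,0,0],"rot": [0,0,0],"fingers": 1},{"delta_pos": [0,0,0],"rot": [0,0,0],"fingers": 1}]}}

```text
clock: 33.25
tcp_pos: [0.6047, -0.026, 0.0371]
orientation: [0.002, 0.752, -0.659, 0.002]
wrist_force: [-0.6, -14.4, 4.2]
finger_gap: 0.0136
```

Run:
```python
from dig import *
s,p,d,K,R,t=shot("e1");print(s["wrist_force"],s["tcp_pos"]);go(s)
```

```text
[ -0.5838471  -14.35400485   4.2140294 ] [ 0.60472113 -0.02603571  0.03711796]
tool x ang -82.42 tilt 0.32 turn tool z /360: 0.0
```

It stalled against the stop at 14 N, within 1 mm of the predicted home. Next I release and lift.

Call:
{"api": "arm_command", "payload": {"rows": [{"delta_pos": [0,0,0],"rot": [0,0,0],"fingers": 0.6},{"delta_pos": [0,0,0],"rot": [0,0,0],"fingers": 0.3},{"delta_pos": [0,0,0],"rot": [0,0,0],"fingers": 0},{"delta_pos": [0,0,0],"rot": [0,0,0],"fingers": 0},{"delta_pos": [0,0,0],"rot": [0,0,0],"fingers": 0},{"delta_pos": [0,0,0],"rot": [0,0,0],"fingers": 0}]}}

```text
clock: 33.9
tcp_pos: [0.6044, -0.0226, 0.0366]
orientation: [-0.0, 0.753, -0.658, -0.0]
wrist_force: [0.3, -0.3, -0.2]
finger_gap: 0.0854
```

Call:
{"api": "arm_command", "payload": {"rows": [{"delta_pos": [0,0,-0.3],"rot": [0,0,0],"fingers": 0},{"delta_pos": [0,0,-0.8],"rot": [0,0,0],"fingers": 0},{"delta_pos": [0,0,-1],"rot": [0,0,0],"fingers": 0},{"delta_pos": [0,0,-1],"rot": [0,0,0],"fingers": 0},{"delta_pos": [0.3,0,-1],"rot": [0,0,0],"fingers": 0},{"delta_pos": [0.5,0,-1],"rot": [0,0,0],"fingers": 0},{"delta_pos": [0.5,0,-1],"rot": [0,0,0],"fingers": 0},{"delta_pos": [0.5,0,-1],"rot": [0,0,0],"fingers": 0},{"delta_pos": [0.5,0,-1],"rot": [0,0,0],"fingers": 0},{"delta_pos": [0,0,-1],"rot": [0,0,0],"fingers": 0},{"delta_pos": [0,0,0],"rot": [0,0,0],"fingers": 0},{"delta_pos": [0,0,0],"rot": [0,0,0],"fingers": 0}]}}

```text
clock: 35.1
tcp_pos: [0.6108, -0.0686, 0.2191]
orientation: [-0.0, 0.753, -0.658, 0.0]
wrist_force: [-0.1, 0.2, -0.7]
finger_gap: 0.0853
```

Run:
```python
from h import *
from workcell import env
s,p,d,K,R,t=shot("e1");print(s["clock"],s["tcp_pos"],s["wrist_force"])
hsv=cv2.cvtColor(p,cv2.COLOR_BGR2HSV);W=cloud(d,K,R,t)
m=((hsv[...,0]<20)&(hsv[...,1]>140)&(hsv[...,2]>90)).astype(np.uint8)
n,l,st,c=cv2.connectedComponentsWithStats(m)
a=np.radians(7.7);ex=np.array([np.cos(a),np.sin(a)]);ey=np.array([-np.sin(a),np.cos(a)])
for i in range(1,n):
    if st[i,4]>80:
        w=W[l==i];w=w[np.isfinite(w).all(1)];top=w[(w[:,2]>.068)&(w[:,2]<.085)]
        if len(top)>50:
            r=rect(top);q=np.array(r[0])/1000-[.601,.0045];print(c[i],r,"mouth frame",q@ex,q@ey,"(home 0,-.030)")
ps,_=env.read_camera("scene");pt,_=env.read_camera("top")
np.savez("e_top.npz",p=pt)
sc=cv2.resize(ps[150:330,330:530],None,fx=2,fy=2,interpolation=cv2.INTER_CUBIC)
wr=cv2.resize(p[::-1,::-1],(400,300));tp=pt[80:320,100:500]
cv2.imwrite("pics/e1.png",np.vstack([np.hstack([sc[:300],wr]),np.hstack([tp,np.zeros((240,400,3),np.uint8)])]))
```

```text
35.1 [ 0.61084096 -0.06856641  0.21909383] [-0.09547256  0.17472411 -0.70715168]
[323.95741325 266.30914826] ((604.1106567382812, -25.077224731445312), (13.06848430633545, 23.619386672973633), 7.54410982131958) mouth frame -0.0008803309493094468 -0.029727317833560477 (home 0,-.030)
```

View pics/e1.png

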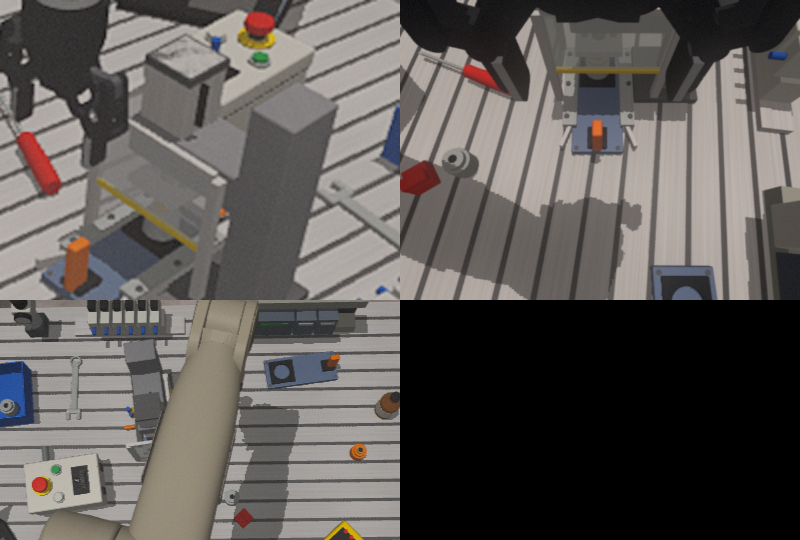

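The pallet is home: the handle measures (−0.9, −29.7) mm in the mouth frame against a home of (0, −30), the yaw is 7.5°, and the housing stands upright behind the clear guard under the ram. The arm is clear of everything, so I'm handing in.

```bash
python3 -c "
from workcell import env
print(env.get_state()['wrist_force']);print(env.hand_in())"
```

```text
[-1.15700755 -0.20584143 -0.59057024]
the job is handed in; nothing more can be done
None
```

The wheel is set to 4, the pallet is pushed home under the ram and released, and the job is handed in at about 35 s; no verdict came back.

**Thumbwheel:** I rolled it by its top edge with closed fingers. My last measurement puts the 4 within about 0.03 rad of centre, roughly 2.53 rad. Getting there took several extra strokes. I first took the digit drum to be too large and rolled the wheel back by mistake. Pressing down also shifted the wheel a little each time. The wheel was not touched or viewed close up after that reading.

**Pallet:** I gripped it by the orange handle and slid it between the rails until the force rose to 14–17 N at the stop, within 1 mm of the predicted home position. After release the handle measured 0.9 mm off sideways and 0.3 mm off along the lane, with yaw 7.5° against the press's roughly 7.7°.

**Housing and bystanders:** The last picture shows the housing upright under the ram, seen through the clear guard and not measured. The bystanders in view looked undisturbed in that picture. The arm covers part of the bench, and I did not measure their positions.

I used 12 pictures, two past the budget of 10; one of them was wasted on a refused move.

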